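# Set up a vacuum filter stand and its clean side

## Task

Set up the filter stand for the next sample: put the perforated support disc on the stand's head, then the funnel over the disc, then the lid on the funnel, each fully home. Set the weighing dish on the bench midway between the stand's head and the wash bottle, and lay the forceps about 3 cm in front of the dish (on the robot's side), centred on it and parallel to the long side of the stand. Leave the wash bottle and the sample bottle standing where they are.

Things in the scene. Friction and masses are not known exactly. Their poses are not given: they have to be found in the camera images.
- filter_stand: Vacuum filter stand, fixed: low steel box 60 mm deep (x), 128 mm long (y), top at z 36 mm; stopcock in front (-x, to x -52 mm), hose barb behind (to x +59 mm). A round head in its middle rises to z 75 mm: flat ring, 50 mm outside, straight outside for the top 13 mm, open bore 35 mm wide, 12 mm deep. Origin: on the bench under the head's axis; z up, y along the box; turned up to 13 degrees.
- support_disc: Perforated metal disc, 48 mm diameter, 6 mm thick, on a spigot 30 mm wide and 6 mm long below it (12 mm tall in all). Starts on the bench, spigot down. The spigot drops into the bore of the stand's head (2.5 mm play all round); the disc then lies on the head's top, origin 69 mm above the bench. Origin: centre of the spigot's underside; z up.
- funnel: Straight steel funnel, open at both ends, 74 mm tall: skirt at the foot 62 mm outside, 55 mm inside (z 0-12 mm); plain body 56 mm outside, 49 mm inside (z 16-70 mm, grip here); top edge 58 mm. An inner ledge at z 12 mm rests on the disc, the skirt hangs round disc and head (2.5 mm play); seated, its origin is 69 mm above the bench. Starts upright. Origin: centre of its underside; z up.
- lid: Lid of the funnel: round steel cover, 62 mm diameter (z 6-10 mm), plug 43 mm wide, 6 mm long below it, black knob 22 mm wide above it (full width at z 16-29 mm, grip here; top z 31 mm). The plug drops into the funnel's top (3 mm play); seated, its origin is 68 mm above the funnel's. Starts on the bench, knob up. Origin: centre of the plug's underside; z up.
- weighing_dish: Shallow round open aluminium weighing dish with a ribbed wall, 60 mm diameter at the rim, 16 mm tall, empty. Stands on the bench. Take it across its full width (58 mm at mid-height). Origin: centre of its underside; z up.
- forceps: Steel filter forceps with black grips at mid-length, lying on the bench, 125 mm long (along their y, tips at -y), 14 mm wide at the grips (x), 9 mm tall; rigid, they do not spring. Origin: on the underside at mid-length; grip there across the width.
- wash_axis (a point): Wash bottle with a bent spout: body 62 mm wide, 199 mm tall, standing loose on the bench at one end of the stand (left or right, it changes), about 27 cm from the stand's axis. This point lies on the bench on the axis of the bottle's body. The spout points away from the robot.
- sample_bottle: Sample bottle with a screw cap, no spout, 52 mm diameter, 113 mm tall, standing loose on the bench at the other end of the stand. Origin: centre of its underside.
Things that resemble listed ones, but are neither listed nor needed, are in the scene too. Leave any blue or turquoise look-alike of the weighing_dish alone.

How it is judged:
On the way, in this order (a step that is already met when the one before it is completed fails the run):
1. the support disc is seated on the stand's head (horizontal distance between support_disc and filter_stand below 0.005 m and z of support_disc in the frame of filter_stand between 0.066 and 0.0715 m and angle between support_disc's own z axis and vertical below 0.08 rad), for 0.2 s.
2. the funnel is seated over the disc (all of step 1 and horizontal distance between funnel and filter_stand below 0.006 m and z of funnel in the frame of filter_stand between 0.066 and 0.0715 m and angle between funnel's own z axis and vertical below 0.06 rad), for 0.2 s.
3. the lid is seated on the funnel (horizontal distance between funnel and filter_stand below 0.006 m and z of funnel in the frame of filter_stand between 0.066 and 0.0715 m and angle between funnel's own z axis and vertical below 0.06 rad and horizontal distance between lid and funnel below 0.006 m and z of lid in the frame of funnel between 0.065 and 0.0705 m and angle between lid's own z axis and vertical below 0.08 rad), for 0.2 s.
At the end, for the whole second after the job is handed in: Disc, funnel and lid seated level within 5 to 6 mm of the axis. Dish flat, under 160 mm from both axes, within 22 mm of the stand's long centre line (28 mm behind). Forceps flat, centre under 90 mm from the dish's, 35-105 mm before that line, 95-180 mm along it, parallel to 0.26 rad. All at rest (all of step 1 and all of step 3 and horizontal distance between weighing_dish and filter_stand below 0.16 m and horizontal distance between weighing_dish and wash_axis below 0.16 m and x of weighing_dish in the frame of filter_stand between -0.022 and 0.028 m and height (world z) of weighing_dish between -0.003 and 0.004 m and angle between weighing_dish's own z axis and vertical below 0.08 rad and horizontal distance between forceps and weighing_dish below 0.09 m and x of forceps in the frame of filter_stand between -0.105 and -0.035 m and (y of forceps in the frame of filter_stand between 0.095 and 0.18 m or y of forceps in the frame of filter_stand between -0.18 and -0.095 m) and angle between the y axis of forceps and the y axis of filter_stand, either way round below 0.26 rad and height (world z) of forceps between -0.003 and 0.004 m and linear speed of each of support_disc, funnel, lid, weighing_dish, forceps below 0.02 m/s); the robot touches nothing.
It fails at once if the wash bottle is shifted by more than 20 mm or tipped (distance of wash_axis from where it was at the start of the episode above 0.02 m or angle between wash_axis's own z axis and vertical above 0.3 rad).
It fails at once if the sample bottle is shifted by more than 20 mm or tipped (distance of sample_bottle from where it was at the start of the episode above 0.02 m or angle between sample_bottle's own z axis and vertical above 0.3 rad).
It also fails if it takes over 128 s, if anything falls off the work surface, if the arm or the gripper's body presses on something with over 40 N, if the wrist force passes 120 N, or if a joint passes its speed limit or range.

## Robot

A 7-joint arm with a two-finger parallel gripper is mounted at the origin on a cart in front of the work surface, level with it; the furniture and walls round the work are solid. World frame = base frame: x ahead of the robot, y to its left, z up, the work surface at z = 0. Lengths are in m, angles in rad, forces in N, time in s.
With the tool pointing down it reaches from about 0.4 to 0.85 m from the base axis. Payload 4.5 kg.
Tool frame: the origin (TCP) lies midway between the tips of the shut fingers; the grasp point (between the pads) lies 19 mm behind it; z points along the fingers, y is the line along which they close (so a half turn about z gives the same grasp; the last joint's range is limited). The gripper opens to 88 mm and grips with 3 to 60 N. Pads are 18 mm wide; open, the fingers measure 123 mm over their backs; the gripper's body (75 mm by 187 mm) begins 45 mm behind the grasp point.
Start: joints at [1.33, 0.689, -0.195, 1.565, 0.157, 0.902, -0.215], TCP at [0.17, -0.602, 0.218] pointing down, gripper open.
Joint ranges: [-3.01, 3.01], [-0.46, 2.08], [-1.47, 1.51], [0.13, 2.56], [-1, 4.14], [0.04, 2.09], [-2.66, 2.66]. Speed limits (rad/s): [2.57, 2.57, 3.14, 3.14, 3.14, 3.14, 3.14].

## Interface

Orientations are given as a unit quaternion [x, y, z, w].
In Python, from plant import * gives the robot as it stands.
- The arm moves only by the tool send_rows, never from a script. Its argument "targets" is a list of rows, each a list of 2 entries, a list of its own where there are three numbers: the shift along the tool's x, y, z in units of 0.3 m (1.0 is 0.3 m), then the turn, a rotation vector about the tool's x, y, z in units of pi rad (1.0 is pi rad). A call has 1 to 12 rows; each row is the pose to reach, as a shift and turn from the pose commanded when the call began, along the tool's axes at that moment, turning the shorter way round; what a row does not reach only later rows make up. A row lasts 1/8 s, in which the tool goes at most 62.5 mm and 10.7 degrees, less where a joint would pass 70% of its speed; a pose out of reach is approached as far as the arm can. A call with a number of a shift or a turn outside -1 to 1 is refused whole. A call with a gripper value outside its range is refused whole. "fingers" is the opening, from 0 (shut) to 1 (fully open), set as the call begins (left out, the last holds). The fingers move at their own pace and stop on an object; "newtons" is the grip in N (left out, the last holds). Time passes only in rows, so rows that repeat a pose let the fingers close. It gives the time, the measured TCP pose, the force, the opening and the grip force at its end, in the units of the state.
- get_state(): the state, without advancing time (a new reading comes with each control period).
- snapshot(name): name is "scene" or "top" or "wrist"; returns a dict with "img" (400x640x3 uint8, blue, green, red), "fx", "fy", "cx", "cy" (pixels), "k1" (the pictures are not rectified: a ray, as slopes to the right and down, at radius r is drawn at 1 + k1 r^2 times it, then the intrinsics apply), "cam_to_world" (4x4, takes a point from camera to world coordinates); the wrist camera has in their place "T_tool_cam" (4x4, takes a point from camera to tool coordinates, whose origin is the TCP and whose axes are the flange's). Camera axes: x right, y down, z forward; pixel columns grow to the right and rows downward; lengths in m; the calibration is good to about 2 mm. A picture is of the moment at which its call begins: read the wrist's pose just before it. There is no depth.
- finish_job(): hands the job in; it is judged then, once.
The state is a dict: "clock": time; "q": joint angles; "qd": joint speeds; "joint_torque": joint torques, N m; "tool_pos": TCP position; "eef_rot": TCP orientation; "contact_force": force on the tool from outside, world axes, zero at the start; "moment": the same for the moment, N m; "opening": opening from 0.0 (shut) to 1.0 (fully open); "finger_force": force on a finger pad.
Only numpy, scipy, OpenCV 4.12 (cv2) and the standard library are available. Lean on these libraries where they do the work, as an engineer would, in place of code of your own. Each camera call takes 0.05 s, during which the arm holds its last target. There are 200 camera calls.

## Working session

There is one attempt and no reset: what is moved stays moved. The work goes in short steps, Python scripts to look and compute and a tool call to move; the robot and the scene stay as the last step left them, time stands still between calls to the robot, and variables do not carry over. Pictures are saved under pics/ and viewed, at most 14 in all, crops included, and the job is handed in when it is done.

Besides the shell and the picture viewer there is one more tool, called after "Emit:" in YAML: its name, and indented under it one key for each argument. send_rows: Moves the arm, as the interface text tells. Its arguments: {"type":"object","properties":{"targets":{"type":"array"},"fingers":{"type":"number"},"newtons":{"type":"number"}},"required":["targets"]}

```bash
ls; mkdir -p pics; python3 - <<'E'
from plant import *
import cv2
s=get_state(); print({k:s[k] for k in('clock','tool_pos','eef_rot','opening')})
for n in('scene','top'):
    d=snapshot(n); cv2.imwrite(f'pics/{n}0.png',d['img']); print(n,d['fx'],d['fy'],d['cx'],d['cy'],d['k1'],d['cam_to_world'])
d=snapshot('wrist'); print(d['T_tool_cam'],d['fx'],d['k1'])
E
```

```text
pics
{'clock': 0.0, 'tool_pos': array([ 0.16933172, -0.60091933,  0.21670442]), 'eef_rot': array([ 9.90572842e-01,  1.36983919e-01, -2.03839834e-04, -8.99131239e-04]), 'opening': 0.9983300938706421}
scene 378.01673508274035 378.01673508274035 317.1677092213012 193.36084049247728 -0.040417142781707445 [[-0.85113588 -0.39987864  0.34009527  0.17861854]
 [-0.5248932   0.65743027 -0.54062239  0.57406037]
 [-0.00740558 -0.6386568  -0.76945607  0.83127842]
 [ 0.          0.          0.          1.        ]]
top 475.0949476179082 475.0949476179082 323.71717945210463 201.83700942204342 0.03108807920953731 [[-1.82021389e-02 -9.86877360e-01  1.60442383e-01  3.31918626e-01]
 [-9.99814700e-01  1.89713748e-02  3.26381530e-03  8.53557451e-04]
 [-6.26479801e-03 -1.60353244e-01 -9.87039811e-01  1.17951891e+00]
 [ 0.00000000e+00  0.00000000e+00  0.00000000e+00  1.00000000e+00]]
[[-1.71955157e-03 -9.58902590e-01 -2.83730269e-01  7.33565131e-02]
 [ 9.99998399e-01 -1.78935361e-03 -1.31568656e-05 -8.06742978e-04]
 [-4.95077630e-04 -2.83729837e-01  9.58904132e-01 -1.67715142e-01]
 [ 0.00000000e+00  0.00000000e+00  0.00000000e+00  1.00000000e+00]] 296.32372460430133 -0.026278557752838175
```

View pics/scene0.png

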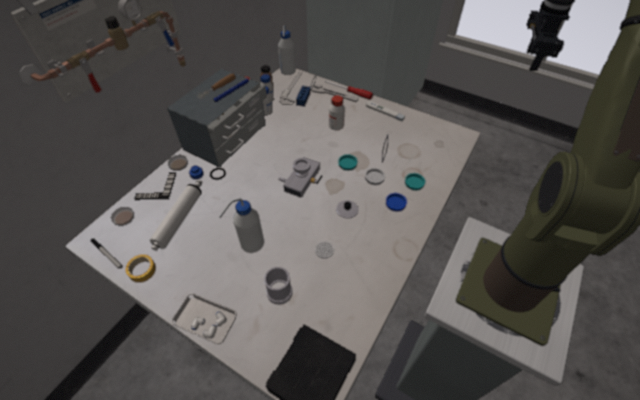

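View pics/top0.png

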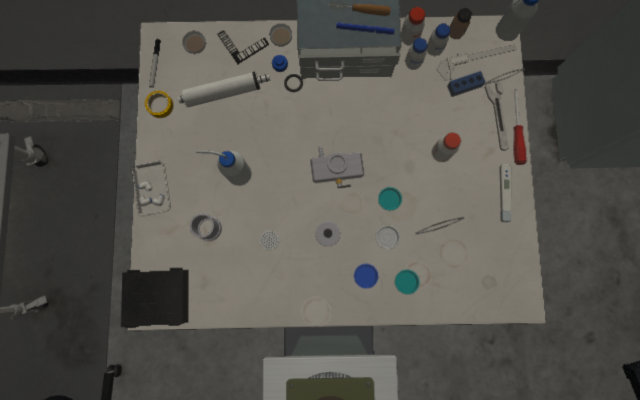

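The scene picture shows the wash bottle (248,225), sample bottle (337,112), funnel (278,285), disc (325,250), lid (347,208), aluminium dish (374,176) and forceps (385,147). The top picture has the stand at (338,165), wash bottle (232,165), funnel (206,228), disc (269,240), lid (328,234), dish (387,237), forceps (440,226) and sample bottle (448,146).

```bash
cat > h.py <<'E'
from plant import *
import cv2, numpy as np
from scipy.spatial.transform import Rotation as R
def rays(d,px,T=None):
    T=d['cam_to_world'] if T is None else T
    K=np.array([[d['fx'],0,d['cx']],[0,d['fy'],d['cy']],[0,0,1]])
    u=cv2.undistortPoints(np.array(px,float).reshape(-1,1,2),K,np.array([d['k1'],0,0,0]))[:,0]
    return T[:3,3],np.c_[u,np.ones(len(u))]@T[:3,:3].T
def onz(d,px,z,T=None):
    o,v=rays(d,px,T); return o+v*((z-o[2])/v[:,2])[:,None]
def wristT(d,s):
    T=np.eye(4);T[:3,:3]=R.from_quat(s['eef_rot']).as_matrix();T[:3,3]=s['tool_pos'];return T@d['T_tool_cam']
def move(p,yaw=None,s=None):
    """shift/turn in units to TCP p, tool down with finger line (tool y) at world yaw (mod pi)"""
    s=s or get_state(); Rc=R.from_quat(s['eef_rot']); sh=Rc.inv().apply(np.array(p)-s['tool_pos'])/.3
    y=Rc.as_matrix()[:,1]; cur=np.arctan2(y[1],y[0])
    yaw=cur if yaw is None else yaw
    dy=(yaw-cur+np.pi/2)%np.pi-np.pi/2; a=cur+dy
    Y=np.array([np.cos(a),np.sin(a),0]);Z=np.array([0,0,-1]);X=np.cross(Y,Z)
    t=(Rc.inv()*R.from_matrix(np.c_[X,Y,Z])).as_rotvec()/np.pi
    print('shift',sh.round(4),'turn',t.round(4),'yaw',cur.round(3),'->',a.round(3),'dist',np.linalg.norm(sh)*.3)
E
python3 - <<'E'
from h import *
d=snapshot('top'); i=d['img']
cv2.imwrite('pics/topc.png',cv2.resize(i[130:270,180:480],None,fx=2.66,fy=2.66,interpolation=cv2.INTER_CUBIC))
for n,p,z in [('stand',(338,163),.075),('wash',(236,173),.1),('funnel',(206,228),.037),('disc',(269,240),.012),('lid',(328,234),.01),('dish',(387,237),.016),('forc',(440,226),.009),('samp',(452,141),.113)]: print(n,onz(d,[p],z).round(3))
E
```

```text
stand [[ 0.605 -0.031  0.075]]
wash [[0.579 0.207 0.1  ]]
funnel [[0.459 0.29  0.037]]
disc [[0.429 0.141 0.012]]
lid [[ 0.441 -0.004  0.01 ]]
dish [[ 0.431 -0.149  0.016]]
forc [[ 0.456 -0.281  0.009]]
samp [[ 0.642 -0.295  0.113]]
```

View pics/topc.png

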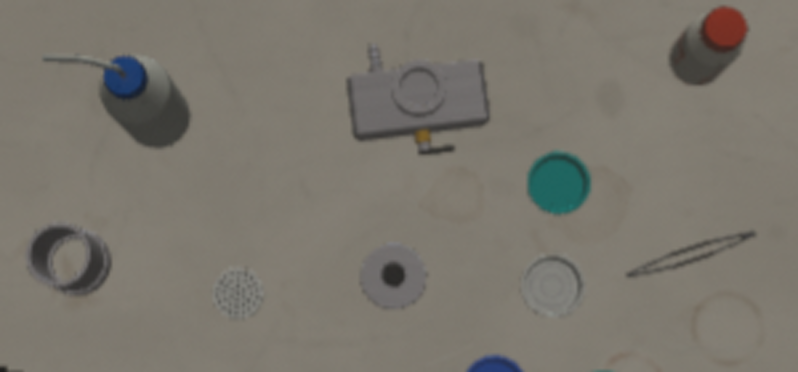

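The crop has the stand ring at (418,90) with the box's long edge from (357,138) to (488,121), giving a yaw of about 0.125 rad. The disc is at (238,292), the funnel at about (68,258), the lid at (393,275), the dish at (551,286) and the forceps run from (628,275) to (755,233). Next I'll go to a wrist overview.

```bash
python3 - <<'E'
from h import *
move([.42,-.33,.35],None)
E
```

```text
shift [ 1.0491 -0.6438 -0.4426] turn [-0.0004  0.      0.    ] yaw -1.296 -> -1.296 dist 0.392402433565986
```

Emit:
send_rows:
  targets:
    - [[0.95,-0.58,-0.4],[0,0,0]]
    - [[0.95,-0.58,-0.4],[0,0,0]]
    - [[0.95,-0.58,-0.4],[0,0,0]]
    - [[0.95,-0.58,-0.4],[0,0,0]]
    - [[0.95,-0.58,-0.4],[0,0,0]]
    - [[0.95,-0.58,-0.4],[0,0,0]]
    - [[0.95,-0.58,-0.4],[0,0,0]]
    - [[0.95,-0.58,-0.4],[0,0,0]]
  fingers: 1

```text
clock: 1.2
tool_pos: [0.3958, -0.3573, 0.3372]
eef_rot: [0.991, 0.137, -0.001, 0.0]
contact_force: [0.4, -0.1, 0.3]
opening: 1.003
finger_force: 0.0
```

```bash
python3 - <<'E'
from h import *
s=get_state();print(s['clock'],s['tool_pos'],s['q'])
move([.46,-.05,.38],-1.57)
E
```

```text
1.2 [ 0.39578391 -0.35732559  0.33717283] [ 0.78688041  0.43463948 -0.21669548  1.66657298  0.10555717  1.05262812
 -0.75955521]
shift [ 0.483  -0.9283 -0.1434] turn [0.0001 0.0004 0.087 ] yaw -1.297 -> -1.57 dist 0.3168704666036726
```

Emit:
send_rows:
  targets:
    - [[0.48,-0.93,-0.14],[0,0,0.087]]
    - [[0.48,-0.93,-0.14],[0,0,0.087]]
    - [[0.48,-0.93,-0.14],[0,0,0.087]]
    - [[0.48,-0.93,-0.14],[0,0,0.087]]
    - [[0.48,-0.93,-0.14],[0,0,0.087]]
    - [[0.48,-0.93,-0.14],[0,0,0.087]]
    - [[0.48,-0.93,-0.14],[0,0,0.087]]
    - [[0.48,-0.93,-0.14],[0,0,0.087]]

```text
clock: 2.2
tool_pos: [0.459, -0.0518, 0.379]
eef_rot: [1.0, -0.002, -0.001, 0.001]
contact_force: [0.1, -0.1, 1.0]
opening: 0.998
finger_force: 0.0
```

```bash
python3 - <<'E'
from h import *
s=get_state();d=snapshot('wrist');cv2.imwrite('pics/w1.png',d['img'])
np.save('w1.npy',wristT(d,s));print(s['tool_pos'],s['q'])
E
```

```text
[ 0.45895355 -0.05183287  0.37897057] [ 0.1922786   0.28764095 -0.2467855   1.77215215  0.0793353   1.09280954
 -1.65544724]
```

View pics/w1.png

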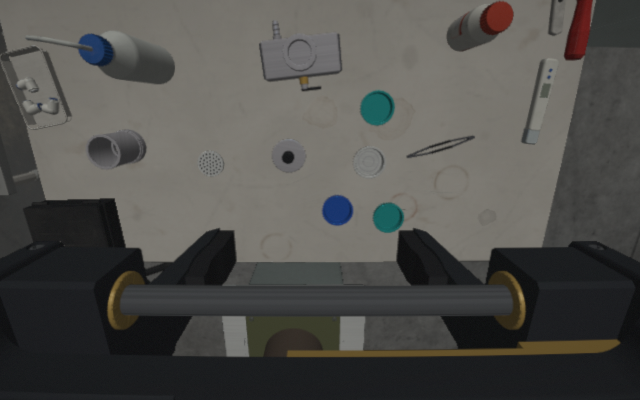

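The wrist view shows the stand ring (300,53), lid knob (288,157), disc (210,163), funnel top rim (104,151), dish (368,162), forceps from (407,157) to (473,138), wash cap (96,49) and sample cap (496,17). Next I'll fit outlines.

```bash
cat >> h.py <<'E'
def blob(img,c,r,t=9,close=5,name=None):
    """convex hull of the biggest patch near c that differs from the local background"""
    x0,y0=int(c[0]-r),int(c[1]-r);x0=max(x0,0);y0=max(y0,0);k=4
    a=cv2.resize(img[y0:y0+2*r,x0:x0+2*r],None,fx=k,fy=k,interpolation=cv2.INTER_CUBIC)
    lab=cv2.cvtColor(a,cv2.COLOR_BGR2LAB).astype(float); b=np.concatenate([lab[:6].reshape(-1,3),lab[-6:].reshape(-1,3),lab[:,:6].reshape(-1,3),lab[:,-6:].reshape(-1,3)])
    m=(np.linalg.norm(lab-np.median(b,0),axis=2)>t).astype(np.uint8)*255
    m=cv2.morphologyEx(m,cv2.MORPH_CLOSE,cv2.getStructuringElement(2,(close*k,close*k)));m=cv2.morphologyEx(m,cv2.MORPH_OPEN,np.ones((5,5)))
    cs=cv2.findContours(m,0,1)[0];h=cv2.convexHull(max(cs,key=cv2.contourArea))
    if name: cv2.drawContours(a,[h],-1,(0,0,255),1);cv2.imwrite(name,a)
    return (h[:,0]+.5)/k-.5+[x0,y0],a,h
def circ(d,c,r,z,T,**k):
    h,a,_=blob(d['img'],c,r,**k);p=onz(d,h,z,T)[:,:2]*1000
    e=cv2.fitEllipse(p.astype(np.float32).reshape(-1,1,2));o,rad=cv2.minEnclosingCircle(p.astype(np.float32)); return np.round(e[0],1),np.round(e[1],1),np.round(o,1),round(2*rad,1),a
E
python3 - <<'E'
from h import *
s=get_state();d=snapshot('wrist');T=wristT(d,s);tl=[]
for n,c,r,z,t in [('disc',(210,163),22,.012,9),('lid',(288,157),26,.01,9),('dish',(368,162),24,.014,7),('ring',(300,53),22,.075,14)]:
    q=circ(d,c,r,z,T,t=t,name=f'pics/b_{n}.png');print(n,q[:4])
ims=[cv2.resize(cv2.imread(f'pics/b_{n}.png'),(380,290)) for n in('disc','lid','dish','ring')]
cv2.imwrite('pics/m1.png',np.vstack([np.hstack(ims[:2]),np.hstack(ims[2:])]))
E
```

```text
disc (array([429.3, 141.1]), array([44.8, 50.4]), array([429.9, 141.6]), 50.8)
lid (array([442.3,  -1.3]), array([61.4, 62.8]), array([443.1,  -1.6]), 64.1)
dish (array([ 434.9, -149.1]), array([50. , 59.6]), array([ 435.5, -149.5]), 60.3)
ring (array([589., -34.]), array([27. , 56.7]), array([581.2, -36.9]), 46.6)
```

View pics/m1.png

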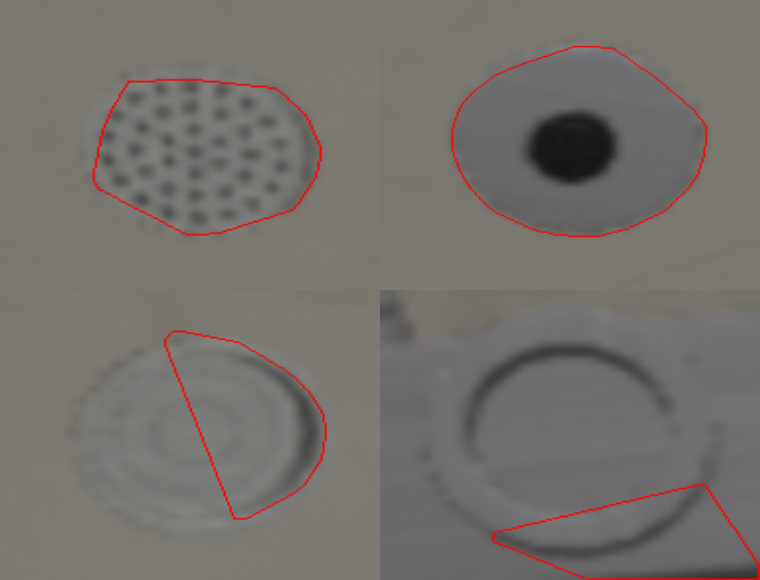

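The hulls follow the lid well, but the dish and ring are cut short. The disc centre is at about (211.1,163.5) and the dish at about (368.8,161.1) in the wrist picture. The stand needs a view from right above.

```bash
cat >> h.py <<'E'
def move2(p,yaw):
    """as move, but to exactly this yaw of tool y"""
    s=get_state(); Rc=R.from_quat(s['eef_rot']); sh=Rc.inv().apply(np.array(p)-s['tool_pos'])/.3
    Y=np.array([np.cos(yaw),np.sin(yaw),0]);Z=np.array([0,0,-1]);X=np.cross(Y,Z)
    t=(Rc.inv()*R.from_matrix(np.c_[X,Y,Z])).as_rotvec()/np.pi
    print('shift',sh.round(4),'turn',t.round(4),'dist',(np.linalg.norm(sh)*.3).round(3),'q7',s['q'][6].round(2),'t',s['clock'])
E
python3 - <<'E'
from h import *
s=get_state();d=snapshot('wrist');T=wristT(d,s)
print('disc',onz(d,[(211.1,163.5)],.012),'dish',onz(d,[(368.8,161.1)],.014),'forc',onz(d,[(407,157),(473,138)],.005))
move2([.57,-.03,.27],-1.57)
E
```

```text
Traceback (most recent call last):
  File "h.py", line 10, in onz
    o,v=rays(d,px,T); return o+v*((z-o[2])/v[:,2])[:,None]
        ~~~~^^^^^^^^
  File "h.py", line 5, in rays
    T=d['cam_to_world'] if T is None else T
      ~^^^^^^^^^^^^^^^^
KeyError: 'cam_to_world'
```

```bash
python3 - <<'E'
from h import *
s=get_state();d=snapshot('wrist');T=wristT(d,s)
print('disc',onz(d,[(211.1,163.5)],.012,T),'dish',onz(d,[(368.8,161.1)],.014,T),'forc',onz(d,[(407,157),(473,138)],.005,T))
move2([.57,-.03,.27],-1.57)
E
```

```text
disc [[0.43051472 0.14224793 0.012     ]] dish [[ 0.43414856 -0.14639585  0.014     ]] forc [[ 0.43999454 -0.21841756  0.005     ]
 [ 0.47483391 -0.33681281  0.005     ]]
shift [ 0.3689 -0.0685  0.3642] turn [ 0.0001  0.0001 -0.0006] dist 0.157 q7 -1.66 t 2.4
```

Emit:
send_rows:
  targets:
    - [[0.37,-0.07,0.36],[0,0,0]]
    - [[0.37,-0.07,0.36],[0,0,0]]
    - [[0.37,-0.07,0.36],[0,0,0]]
    - [[0.37,-0.07,0.36],[0,0,0]]
    - [[0.37,-0.07,0.36],[0,0,0]]

```text
clock: 3.02
tool_pos: [0.5702, -0.0286, 0.2722]
eef_rot: [1.0, 0.0, 0.0, 0.0]
contact_force: [0.7, 0.3, 0.7]
opening: 1.0
finger_force: 0.0
```

```bash
python3 - <<'E'
from h import *
s=get_state();d=snapshot('wrist');T=wristT(d,s);cv2.imwrite('pics/w2.png',d['img']);np.save('w2.npy',T)
print(s['tool_pos'],T[:3,3],T[:3,2])
a=cv2.resize(d['img'][40:240,190:430],None,fx=3,fy=3,interpolation=cv2.INTER_CUBIC)
cv2.imwrite('pics/w2c.png',cv2.convertScaleAbs(a,alpha=1.6,beta=-30))
E
```

```text
[ 0.57017978 -0.02859958  0.27216376] [ 0.64326081 -0.02760507  0.43989899] [-2.83334746e-01 -7.38142693e-04 -9.59020791e-01]
```

View pics/w2c.png

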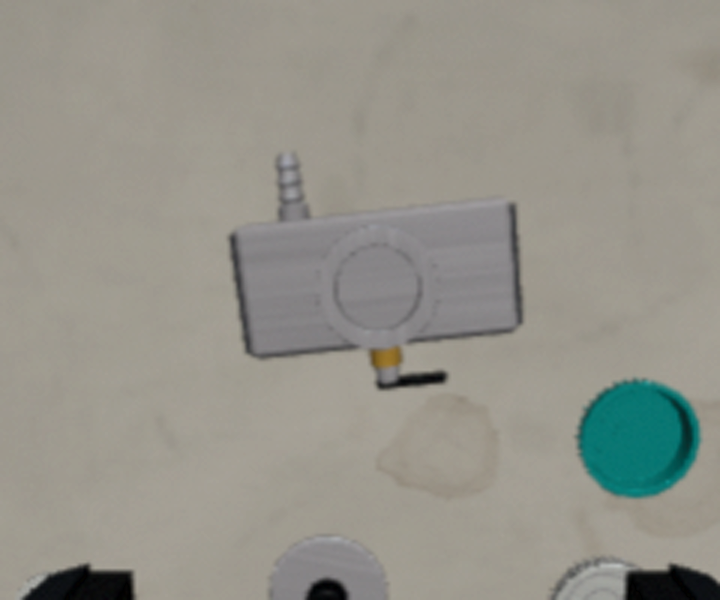

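The crop shows the ring centred at (378,286) and the box's top edge running from (232,234) to (513,201).

```bash
python3 - <<'E'
from h import *
d=snapshot('wrist');T=np.load('w2.npy');f=lambda p:((np.array(p)+.5)/3-.5+[190,40])
print('stand',onz(d,[f((378,286))],.075,T)); e=onz(d,[f((232,234)),f((513,201)),f((252,355)),f((520,324))],.036,T)
for i,j in((0,1),(2,3)): v=e[i]-e[j];print('yaw',-np.arctan2(v[0],v[1]))
t=snapshot('top')
def tri(o1,v1,o2,v2):
    A=np.c_[v1,-v2];k=np.linalg.lstsq(A,o2-o1,rcond=None)[0];p,q=o1+k[0]*v1,o2+k[1]*v2;return (p+q)/2,np.linalg.norm(p-q)
T1=np.load('w1.npy')
for n,a,b in(('wash',(228,159),(96,49)),('samp',(452,141),(496,17)),('funneltop',(202,226),(104,151))):
    o1,v1=rays(t,[a]);o2,v2=rays(d,[b],T1);print(n,tri(o1,v1[0],o2,v2[0]))
print('top stand',onz(t,[(337.1,163.8)],.075))
print('funnel rim z74 w1',onz(d,[(103.5,150.5)],.074,T1),'top',onz(t,[(202,226)],.074))
move2([.4305,.142,.15],-1.57)
E
```

```text
stand [[ 0.60856157 -0.02756409  0.075     ]]
yaw 0.11211002056443514
yaw 0.11447819339623998
wash (array([0.59895397, 0.21395685, 0.15982857]), np.float64(0.0029327939228709693))
samp (array([ 0.64815224, -0.29995118,  0.09485072]), np.float64(0.0015745019058195056))
funneltop (array([0.46199729, 0.2917047 , 0.07164336]), np.float64(0.004199322987515923))
top stand [[ 0.60275252 -0.02908595  0.075     ]]
funnel rim z74 w1 [[0.46487202 0.29200294 0.074     ]] top [[0.4598861  0.28996298 0.074     ]]
shift [-0.4666 -0.5689  0.4085] turn [ 0.0001 -0.0006 -0.    ] dist 0.252 q7 -1.75 t 3.175
```

```bash
python3 - <<'E'
from h import *
move2([.410,.141,.21],-1.57)
E
```

```text
shift [-0.5346 -0.5655  0.2084] turn [ 0.0001 -0.0006 -0.    ] dist 0.242 q7 -1.75 t 3.175
```

Emit:
send_rows:
  targets:
    - [[-0.53,-0.565,0.21],[0,0,0]]
    - [[-0.53,-0.565,0.21],[0,0,0]]
    - [[-0.53,-0.565,0.21],[0,0,0]]
    - [[-0.53,-0.565,0.21],[0,0,0]]
    - [[-0.53,-0.565,0.21],[0,0,0]]
    - [[-0.53,-0.565,0.21],[0,0,0]]
    - [[-0.53,-0.565,0.21],[0,0,0]]

```text
clock: 4.05
tool_pos: [0.4128, 0.1401, 0.2091]
eef_rot: [1.0, -0.001, 0.001, -0.0]
contact_force: [-0.4, -0.1, 0.5]
opening: 0.996
finger_force: 0.0
```

```bash
python3 - <<'E'
from h import *
s=get_state();d=snapshot('wrist');T=wristT(d,s);cv2.imwrite('pics/w3.png',d['img']);np.save('w3.npy',T)
print(s['tool_pos'],s['q'][6])
a=cv2.resize(d['img'][0:260],None,fx=1.25,fy=1.25,interpolation=cv2.INTER_CUBIC)
cv2.imwrite('pics/w3c.png',cv2.convertScaleAbs(a,alpha=1.6,beta=-30))
E
```

```text
[0.41276765 0.14013381 0.20909599] -2.1997384629787886
```

View pics/w3c.png

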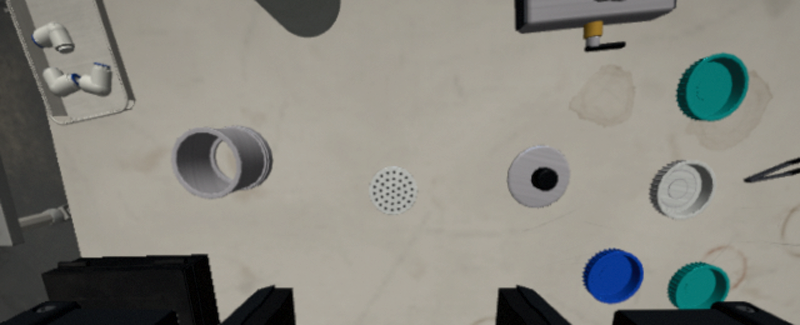

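The view shows the disc at (393,190), the funnel's top rim at (208,161), the lid plate at (539,177), the dish at (682,189) and the near edge of the wash bottle's base at about (305,37).

```bash
python3 - <<'E'
from h import *
d=snapshot('wrist');T=np.load('w3.npy');f=lambda *p:[((np.array(p)+.5)/1.25-.5)]
for n,p,z in(('disc',(393.5,190),.012),('funnel',(207.5,161.5),.074),('lid',(538.5,176.8),.010),('dish',(683,189),.016),('washfront',(305,37),0),('washL',(258,2),0),('washR',(340,5),0)): print(n,onz(d,f(*p),z,T).round(4))
move2([.4305,.141,.03],-1.57)
E
```

```text
disc [[0.4309 0.1424 0.012 ]]
funnel [[0.4641 0.2923 0.074 ]]
lid [[ 0.4434 -0.0008  0.01  ]]
dish [[ 0.4323 -0.1448  0.016 ]]
washfront [[0.5709 0.2233 0.    ]]
washL [[0.6002 0.2641 0.    ]]
washR [[0.597 0.19  0.   ]]
shift [ 0.0596 -0.0026  0.5962] turn [ 0.     -0.0004 -0.0007] dist 0.18 q7 -2.2 t 4.15
```

Emit:
send_rows:
  targets:
    - [[0.06,-0.008,0.4],[0,0,0]]
    - [[0.06,-0.008,0.4],[0,0,0]]
    - [[0.06,-0.008,0.5],[0,0,0]]
    - [[0.06,-0.008,0.6],[0,0,0]]
    - [[0.06,-0.008,0.67],[0,0,0]]
    - [[0.06,-0.008,0.67],[0,0,0]]
    - [[0.06,-0.008,0.67],[0,0,0]]

```text
clock: 5.03
tool_pos: [0.4305, 0.1432, 0.0074]
eef_rot: [1.0, 0.0, -0.0, 0.0]
contact_force: [-0.3, 1.1, -0.2]
opening: 1.002
finger_force: 0.0
```

Emit:
send_rows:
  targets:
    - [[0,0,0],[0,0,0]]
    - [[0,0,0],[0,0,0]]
    - [[0,0,0],[0,0,0]]
    - [[0,0,0],[0,0,0]]
    - [[0,0,0],[0,0,0]]
    - [[0,0,0],[0,0,0]]
    - [[0,0,0],[0,0,0]]
    - [[0,0,0],[0,0,0]]
  fingers: 0
  newtons: 5

```text
clock: 6.02
tool_pos: [0.4298, 0.1438, 0.0079]
eef_rot: [1.0, 0.001, -0.0, 0.0]
contact_force: [-0.1, 0.7, -0.9]
opening: 0.116
finger_force: 0.0
```

```bash
python3 - <<'E'
from h import *
s=get_state();print(s['opening'],s['finger_force'],s['tool_pos'])
d=snapshot('wrist');t=snapshot('top')
a=cv2.resize(d['img'][150:400,160:480],(640,500));b=cv2.resize(t['img'][190:290,200:340],(560,400))
cv2.imwrite('pics/w4.png',cv2.convertScaleAbs(a,alpha=1.6))
E
```

```text
0.11585531304068131 0.0 [0.42978699 0.14382524 0.00794647]
```

View pics/w4.png

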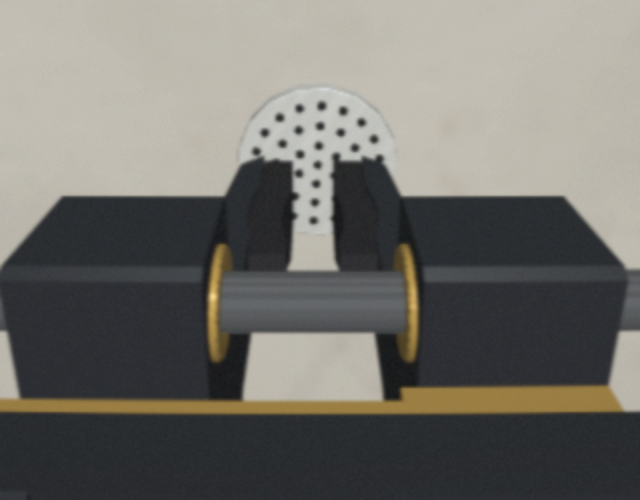

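The fingers closed over the near half of the disc without holding it, with the disc's centre at about (316,155) in the crop.

```bash
python3 - <<'E'
from h import *
s=get_state();d=snapshot('wrist');T=wristT(d,s)
f=lambda *p:[((np.array(p)+.5)/2-.5+[160,150])]
print('c',onz(d,f(316.5,158),.012,T),'top',onz(d,f(316,85),.012,T),'L',onz(d,f(238,158),.012,T),'R',onz(d,f(397,158),.012,T),'bot',onz(d,f(314,234),.012,T))
E
```

```text
c [[0.43203303 0.14352919 0.012     ]] top [[0.45477958 0.1437128  0.012     ]] L [[0.43203907 0.16699497 0.012     ]] R [[0.43200442 0.11945384 0.012     ]] bot [[0.40637749 0.14426226 0.012     ]]
```

Emit:
send_rows:
  targets:
    - [[0,0,0.005],[0,0,0]]
    - [[0,0,0.005],[0,0,0]]
    - [[0,0,0.005],[0,0,0]]

```text
clock: 6.55
tool_pos: [0.4298, 0.1438, 0.0065]
eef_rot: [1.0, 0.001, -0.0, 0.0]
contact_force: [-0.1, 0.1, -0.6]
opening: 0.008
finger_force: 0.0
```

```bash
python3 - <<'E'
from h import *
s=get_state();print(s['opening'],s['finger_force'],s['tool_pos'],s['contact_force'])
E
```

```text
0.008362086769659634 0.0 [0.42980732 0.1438117  0.00647691] [-0.13233254  0.07382503 -0.57098661]
```

Emit:
send_rows:
  targets:
    - [[0,0,0.004],[0,0,0]]
    - [[0,0,0.008],[0,0,0]]
    - [[0,0,0.008],[0,0,0]]

```text
clock: 6.92
tool_pos: [0.4304, 0.1441, 0.0044]
eef_rot: [1.0, 0.001, -0.001, 0.0]
contact_force: [0.7, -0.3, -0.4]
opening: 0.006
finger_force: 0.0
```

```bash
python3 - <<'E'
from h import *
s=get_state();print(s['opening'],s['finger_force'],s['tool_pos'],s['contact_force'])
d=snapshot('wrist')
a=cv2.resize(d['img'][180:300,220:420],(800,480));cv2.imwrite('pics/w5.png',cv2.convertScaleAbs(a,alpha=1.8,beta=10))
E
```

```text
0.006172661677409438 0.0 [0.43037117 0.14407161 0.00444179] [ 0.65322768 -0.27614251 -0.37543042]
```

View pics/w5.png

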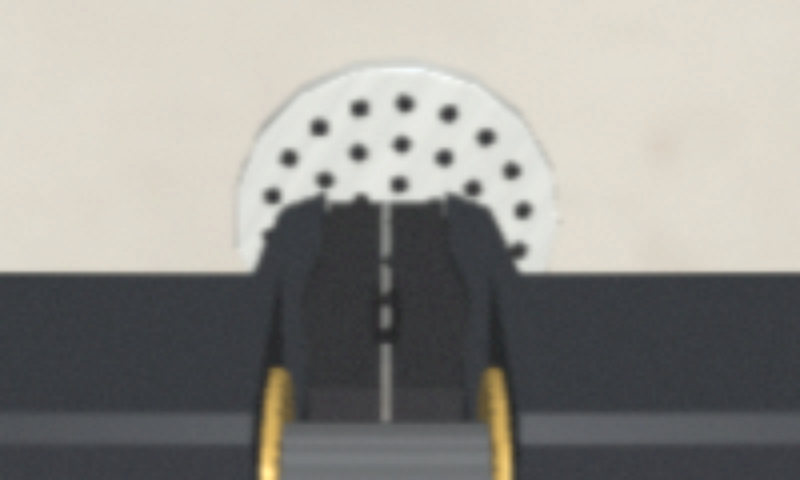

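The shut fingers still hover above the disc, with the tips at row 200, even at a reported z of 4 mm. I'll keep descending to find contact.

Emit:
send_rows:
  targets:
    - [[0,0,0.005],[0,0,0]]
    - [[0,0,0.01],[0,0,0]]
    - [[0,0,0.01],[0,0,0]]

```text
clock: 7.35
tool_pos: [0.4311, 0.1443, 0.0021]
eef_rot: [1.0, 0.001, -0.002, 0.001]
contact_force: [-0.6, 0.0, -0.2]
opening: -0.0
finger_force: 0.0
```

Emit:
send_rows:
  targets:
    - [[0,0,0.005],[0,0,0]]
    - [[0,0,0.01],[0,0,0]]
    - [[0,0,0.01],[0,0,0]]

```text
clock: 7.72
tool_pos: [0.4318, 0.1445, -0.0003]
eef_rot: [1.0, 0.001, -0.002, 0.001]
contact_force: [0.2, -0.3, 0.2]
opening: 0.004
finger_force: 0.0
```

No contact even at z 0, so I'll compare with another view.

```bash
python3 - <<'E'
from h import *
d=snapshot('scene');t=snapshot('top');w=snapshot('wrist')
s0=cv2.imread('pics/scene0.png');w3=cv2.imread('pics/w3.png')
f=lambda a,x,y,rx=32,ry=24:cv2.convertScaleAbs(cv2.resize(a[y-ry:y+ry,x-rx:x+rx],(400,300),interpolation=cv2.INTER_CUBIC),alpha=1.7)
cv2.imwrite('pics/m2.png',np.vstack([np.hstack([f(s0,325,250),f(d['img'],325,250)]),np.hstack([f(w3,314,152,40,30),f(w['img'],318,240,100,75)])]))
s=get_state();print(s['tool_pos'],s['eef_rot'],s['q'])
E
```

```text
[ 4.31814688e-01  1.44468736e-01 -1.80264249e-04] [ 9.99996388e-01  7.77850929e-04 -2.43585406e-03  8.28322380e-04] [-0.40264844  0.91079283 -0.03424256  2.20207796  0.6615202   0.04324406
 -2.65409318]
```

View pics/m2.png

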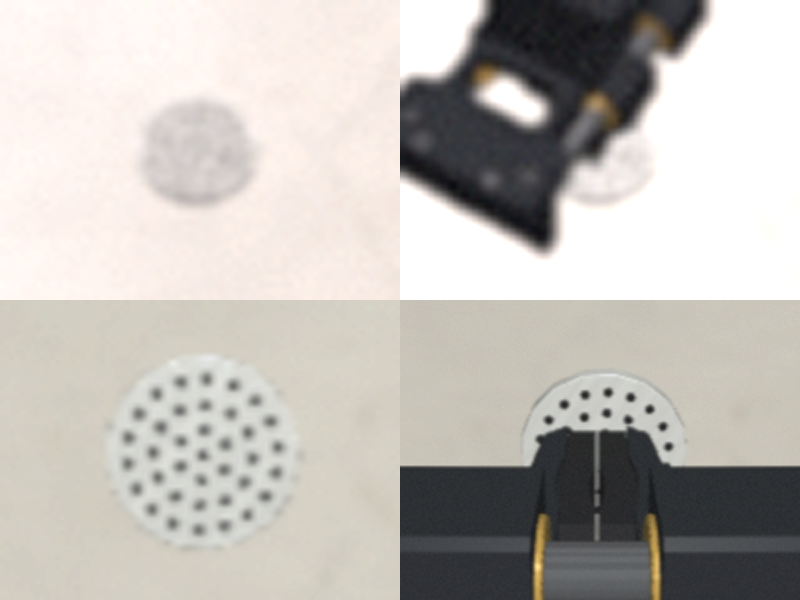

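The bottom-right panel shows the shut fingertips over the disc. The print shows joints 6 and 7 close to their limits (0.043 and -2.654), so I'll lift and turn the tool a quarter the other way.

Emit:
send_rows:
  targets:
    - [[0,0,-0.2],[0,0,0]]
    - [[0,0,-0.25],[0,0,-0.1]]
    - [[0,0,-0.25],[0,0,-0.5]]
    - [[0,0,-0.25],[0,0,-0.5]]
    - [[0,0,-0.25],[0,0,-0.5]]
    - [[0,0,-0.25],[0,0,-0.5]]
    - [[0,0,-0.25],[0,0,-0.5]]
    - [[0,0,-0.25],[0,0,-0.5]]
    - [[0,0,-0.25],[0,0,-0.5]]
    - [[0,0,-0.25],[0,0,-0.5]]
    - [[0,0,-0.25],[0,0,-0.5]]
    - [[0,0,-0.25],[0,0,-0.5]]
  fingers: 1

```text
clock: 9.38
tool_pos: [0.4322, 0.1445, 0.0748]
eef_rot: [0.707, 0.707, -0.002, -0.001]
contact_force: [-0.4, 1.1, 0.3]
opening: 0.999
finger_force: 0.0
```

```bash
python3 - <<'E'
from h import *
s=get_state();print(s['q'],s['tool_pos'],s['contact_force'])
move2([.4315,.1435,.008],0)
E
```

```text
[-0.02811927  0.81872502 -0.6501571   2.16354456  1.06069971  0.53031607
 -1.50501505] [0.43215637 0.14445058 0.0748156 ] [-0.36048211  1.14312846  0.27653603]
shift [-0.0027 -0.0011  0.2227] turn [-0.0016  0.0006  0.0001] dist 0.067 q7 -1.51 t 9.375
```

Emit:
send_rows:
  targets:
    - [[-0.003,-0.002,0.12],[0,0,0]]
    - [[-0.003,-0.002,0.2],[0,0,0]]
    - [[-0.003,-0.002,0.235],[0,0,0]]
    - [[-0.003,-0.002,0.235],[0,0,0]]

```text
clock: 9.88
tool_pos: [0.4308, 0.1435, 0.0038]
eef_rot: [0.707, 0.708, -0.003, -0.001]
contact_force: [0.1, -0.0, 0.8]
opening: 1.002
finger_force: 0.0
```

Emit:
send_rows:
  targets:
    - [[0,0,0],[0,0,0]]
    - [[0,0,0],[0,0,0]]
    - [[0,0,0],[0,0,0]]
    - [[0,0,0],[0,0,0]]
    - [[0,0,0],[0,0,0]]
    - [[0,0,0],[0,0,0]]
  fingers: 0.3
  newtons: 5

```text
clock: 10.62
tool_pos: [0.4312, 0.1435, 0.0043]
eef_rot: [0.707, 0.708, -0.002, -0.001]
contact_force: [-0.1, -0.7, 0.5]
opening: 0.341
finger_force: 0.0
```

Emit:
send_rows:
  targets:
    - [[0,0,0.005],[0,0,0]]
    - [[0,0,0.01],[0,0,0]]
    - [[0,0,0.015],[0,0,0]]
    - [[0,0,0.015],[0,0,0]]

```text
clock: 11.12
tool_pos: [0.4311, 0.1435, -0.0003]
eef_rot: [0.707, 0.708, -0.002, -0.001]
contact_force: [-1.0, 0.2, -0.0]
opening: 0.301
finger_force: 0.0
```

Emit:
send_rows:
  targets:
    - [[0,0,0.004],[0,0,0]]
    - [[0,0,0.008],[0,0,0]]
    - [[0,0,0.008],[0,0,0]]

```text
clock: 11.5
tool_pos: [0.4312, 0.1435, -0.0027]
eef_rot: [0.707, 0.708, -0.002, -0.001]
contact_force: [0.5, -0.6, -0.0]
opening: 0.3
finger_force: 0.0
```

Emit:
send_rows:
  targets:
    - [[0,0,0.006],[0,0,0]]
    - [[0,0,0.012],[0,0,0]]
    - [[0,0,0.012],[0,0,0]]

```text
clock: 11.88
tool_pos: [0.4311, 0.1435, -0.0063]
eef_rot: [0.707, 0.708, -0.002, -0.001]
contact_force: [0.3, 0.1, 0.1]
opening: 0.299
finger_force: 0.0
```

Emit:
send_rows:
  targets:
    - [[0,0,0.006],[0,0,0]]
    - [[0,0,0.012],[0,0,0]]
    - [[0,0,0.012],[0,0,0]]

```text
clock: 12.25
tool_pos: [0.4312, 0.1436, -0.0088]
eef_rot: [0.706, 0.708, -0.002, -0.001]
contact_force: [-0.9, -2.2, 14.0]
opening: 0.299
finger_force: 6.7
```

Contact comes at about z -8.5 mm as reported. I'll touch bare bench beside the disc to tell the disc's height from a tip offset.

Emit:
send_rows:
  targets:
    - [[0,0,-0.06],[0,0,0]]
    - [[-0.233,0,-0.06],[0,0,0]]
    - [[-0.233,0,-0.06],[0,0,0]]
    - [[-0.233,0,0],[0,0,0]]
    - [[-0.233,0,0.0],[0,0,0]]

```text
clock: 12.88
tool_pos: [0.4307, 0.0739, -0.0104]
eef_rot: [0.706, 0.708, -0.003, -0.002]
contact_force: [-0.7, -0.5, 0.4]
opening: 0.303
finger_force: 0.0
```

Emit:
send_rows:
  targets:
    - [[0,0,0.005],[0,0,0]]
    - [[0,0,0.01],[0,0,0]]
    - [[0,0,0.01],[0,0,0]]

```text
clock: 13.25
tool_pos: [0.4313, 0.0739, -0.0125]
eef_rot: [0.706, 0.708, -0.002, -0.001]
contact_force: [0.2, 0.0, 0.6]
opening: 0.302
finger_force: 0.0
```

Emit:
send_rows:
  targets:
    - [[0,0,0.005],[0,0,0]]
    - [[0,0,0.012],[0,0,0]]
    - [[0,0,0.012],[0,0,0]]

```text
clock: 13.62
tool_pos: [0.4311, 0.0737, -0.0164]
eef_rot: [0.707, 0.708, -0.002, -0.001]
contact_force: [-0.3, 0.0, -0.0]
opening: 0.298
finger_force: 0.0
```

Emit:
send_rows:
  targets:
    - [[0,0,0.006],[0,0,0]]
    - [[0,0,0.01],[0,0,0]]
    - [[0,0,0.01],[0,0,0]]

```text
clock: 14.0
tool_pos: [0.4312, 0.0736, -0.0194]
eef_rot: [0.707, 0.708, -0.002, -0.001]
contact_force: [-0.4, -1.1, -0.5]
opening: 0.297
finger_force: 0.0
```

Emit:
send_rows:
  targets:
    - [[0,0,0.004],[0,0,0]]
    - [[0,0,0.006],[0,0,0]]
    - [[0,0,0.006],[0,0,0]]

```text
clock: 14.38
tool_pos: [0.4312, 0.0736, -0.0207]
eef_rot: [0.706, 0.708, -0.002, -0.001]
contact_force: [0.4, -1.4, 5.0]
opening: 0.299
finger_force: 2.6
```

Bench contact is at a reported z of -20.5 mm, so the real fingertips sit 20.5 mm behind the reported TCP. That also puts the disc's top at 12 mm, as specified. I'll grip it with the tips at 7.5 mm.

Emit:
send_rows:
  targets:
    - [[0,0,-0.12],[0,0,0]]
    - [[0.1,0,-0.12],[0,0,0]]
    - [[0.233,0,-0.12],[0,0,0]]
    - [[0.233,0,-0.12],[0,0,0]]
    - [[0.233,0,-0.12],[0,0,0]]
    - [[0.233,0,-0.12],[0,0,0]]
    - [[0.233,0,-0.05],[0,0,0]]
    - [[0.233,0,-0.026],[0,0,0]]
    - [[0.233,0,-0.026],[0,0,0]]
  fingers: 1

```text
clock: 15.5
tool_pos: [0.4308, 0.1424, -0.0138]
eef_rot: [0.707, 0.707, -0.003, -0.001]
contact_force: [0.1, 0.4, 0.7]
opening: 0.998
finger_force: 0.0
```

Emit:
send_rows:
  targets:
    - [[0,0,0],[0,0,0]]
    - [[0,0,0],[0,0,0]]
    - [[0,0,0],[0,0,0]]
    - [[0,0,0],[0,0,0]]
    - [[0,0,0],[0,0,0]]
    - [[0,0,0],[0,0,0]]
  fingers: 0
  newtons: 12

```text
clock: 16.25
tool_pos: [0.4312, 0.1435, -0.0133]
eef_rot: [0.707, 0.708, -0.002, -0.001]
contact_force: [-0.3, -1.1, 1.5]
opening: 0.521
finger_force: 12.0
```

Emit:
send_rows:
  targets:
    - [[0,0,-0.2],[0,0,0]]
    - [[0,0,-0.4],[0,0,0]]
    - [[0,0,-0.4],[0,0,0]]
    - [[-0.568,0.591,-0.4],[0,0,0]]
    - [[-0.568,0.591,-0.4],[0,0,0]]
    - [[-0.568,0.591,-0.4],[0,0,0]]
    - [[-0.568,0.591,-0.4],[0,0,0]]
    - [[-0.568,0.591,-0.4],[0,0,0]]
    - [[-0.568,0.591,-0.4],[0,0,0]]
    - [[-0.568,0.591,-0.4],[0,0,0]]

```text
clock: 17.5
tool_pos: [0.6082, -0.0246, 0.1061]
eef_rot: [0.705, 0.709, -0.002, -0.002]
contact_force: [0.4, 0.6, 0.1]
opening: 0.517
finger_force: 12.0
```

```bash
python3 - <<'E'
from h import *
s=get_state();print(s['q'],s['tool_pos'],s['opening'],s['finger_force'])
move2([.6086,-.027,.057],0)
d=snapshot('wrist');cv2.imwrite('pics/w6.png',cv2.convertScaleAbs(cv2.resize(d['img'],(800,500)),alpha=1.6))
E
```

```text
[ 0.34560097  0.90249222 -0.71044623  1.6888196   0.74977311  0.85015449
 -0.69395077] [ 0.60815494 -0.02459457  0.10610768] 0.5172091561609422 11.999257206916809
shift [-0.0079  0.0024  0.1637] turn [-0.0019  0.0003  0.0015] dist 0.049 q7 -0.69 t 17.5
```

View pics/w6.png

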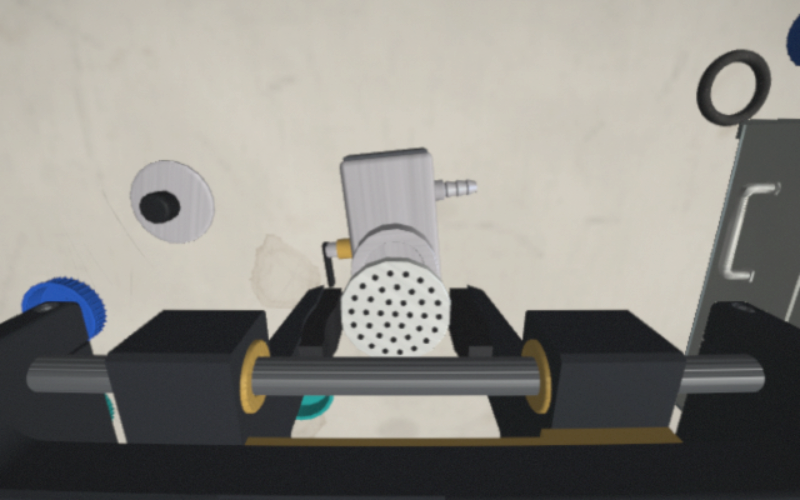

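The disc sits level in the fingers, centred at about (396,308) with edges x 341–450 and y 259–356; the stand head is behind it.

```bash
python3 - <<'E'
from h import *
s=get_state();d=snapshot('wrist');T=wristT(d,s);f=lambda *p:[((np.array(p)+.5)/1.25-.5)]
z=s['tool_pos'][2]+.0253
for p in((396,308),(341,308),(450,308),(396,259),(396,356)): print(onz(d,f(*p),z,T).round(4))
print(s['tool_pos'],z)
E
```

```text
[[ 0.6088 -0.0226  0.1315]]
[[ 0.5854 -0.0227  0.1315]]
[[ 0.6317 -0.0225  0.1315]]
[[ 6.087e-01 -6.000e-04  1.315e-01]]
[[ 0.6089 -0.0461  0.1315]]
[ 0.60834211 -0.0247139   0.10619471] 0.13149470920090223
```

Emit:
send_rows:
  targets:
    - [[-0.013,0,0.1],[0,0,0.001]]
    - [[-0.013,0,0.13],[0,0,0.001]]
    - [[-0.013,0,0.14],[0,0,0.001]]
    - [[-0.013,0,0.15],[0,0,0.001]]
    - [[-0.013,0,0.155],[0,0,0.001]]
    - [[-0.013,0,0.16],[0,0,0.001]]
    - [[-0.013,0,0.16],[0,0,0.001]]

```text
clock: 18.48
tool_pos: [0.6096, -0.0295, 0.0589]
eef_rot: [0.707, 0.707, -0.001, -0.001]
contact_force: [-0.3, 0.8, 4.6]
opening: 0.524
finger_force: 12.0
```

```bash
python3 - <<'E'
from h import *
s=get_state();print(s['tool_pos'],s['contact_force'],s['moment'])
E
```

```text
[ 0.60955165 -0.02947434  0.05885138] [-0.26124679  0.80202377  4.61621571] [ 0.25566223  0.11288094 -0.02080152]
```

Emit:
send_rows:
  targets:
    - [[0,0,0.004],[0,0,0]]
    - [[0,0,0.008],[0,0,0]]
    - [[0,0,0.008],[0,0,0]]

```text
clock: 18.85
tool_pos: [0.6094, -0.0294, 0.0572]
eef_rot: [0.708, 0.707, -0.002, -0.001]
contact_force: [-3.4, 1.0, 11.1]
opening: 0.521
finger_force: 12.0
```

Emit:
send_rows:
  targets:
    - [[0,0,0],[0,0,0]]
    - [[0,0,0],[0,0,0]]
    - [[0,0,0],[0,0,0]]
    - [[0,0,0],[0,0,0]]
    - [[0,0,-0.2],[0,0,0]]
    - [[0,0,-0.4],[0,0,0]]
    - [[0,0,-0.5],[0,0,0]]
    - [[0,0,-0.5],[0,0,0]]
  fingers: 0.8

```text
clock: 19.85
tool_pos: [0.6114, -0.0296, 0.2082]
eef_rot: [0.708, 0.706, -0.0, 0.001]
contact_force: [-0.3, -0.5, 0.0]
opening: 0.798
finger_force: 0.0
```

```bash
python3 - <<'E'
from h import *
s=get_state();d=snapshot('wrist');T=wristT(d,s);print(s['tool_pos'])
img=d['img'];np.save('w7.npy',T);cv2.imwrite('pics/w7.png',img)
# project expected centre to find ROI
c=np.linalg.inv(T)@[.6086,-.0276,.081,1];u=c[:2]/c[2]*d['fx']+[d['cx'],d['cy']];print(u)
u=u.astype(int)
# dark holes of the disc
r=34;a=cv2.resize(img[u[1]-r:u[1]+r,u[0]-r:u[0]+r],None,fx=6,fy=6,interpolation=cv2.INTER_CUBIC);g=cv2.cvtColor(a,6)
bh=cv2.morphologyEx(g,cv2.MORPH_BLACKHAT,cv2.getStructuringElement(2,(25,25)))
n,l,st,ce=cv2.connectedComponentsWithStats((bh>35).astype(np.uint8))
ok=[i for i in range(1,n) if 40<st[i,4]<500];P=(ce[ok]+.5)/6-.5+u-r;W=onz(d,P,.081,T)[:,:2]*1000
print(len(W),W.mean(0),W.min(0),W.max(0),cv2.minEnclosingCircle(W.astype(np.float32)))
E
```

```text
[ 0.61139379 -0.02963755  0.20824614]
[313.35212538 178.06522091]
39 [607.44560542 -29.74188295] [584.94859623 -49.34817809] [627.19123885  -3.80807055] ((605.6162719726562, -25.960113525390625), 24.32712745666504)
```

```bash
python3 - <<'E'
import cv2
a=cv2.imread('pics/w7.png')[100:250,213:413]
cv2.imwrite('pics/w7c.png',cv2.convertScaleAbs(cv2.resize(a,(800,600),interpolation=cv2.INTER_CUBIC),alpha=1.5))
E
```

```text
(no output)
```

View pics/w7c.png

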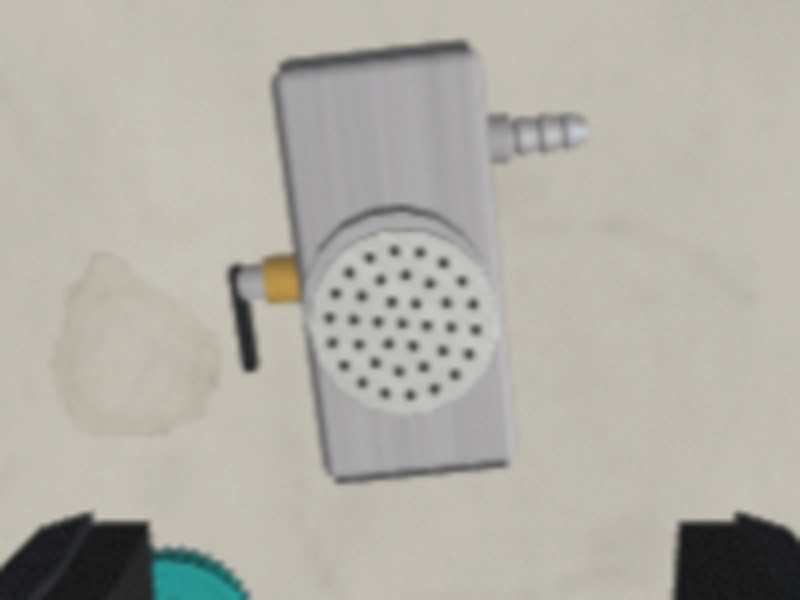

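The crop shows the disc level on the head, centred at (403,322) with a radius of about 91. The box's top corners are about (281,68), (475,48), (510,460) and (331,475).

```bash
python3 - <<'E'
from h import *
d=snapshot('wrist');T=np.load('w7.npy');f=lambda *p:((np.array(p)+.5)/4-.5+[213,100])
print('disc',onz(d,[f(403.5,322)],.081,T)); e=onz(d,[f(281,68),f(475,48),f(510,460),f(331,475)],.036,T);print(e.round(4),e.mean(0))
for i,j in((3,0),(2,1)): v=e[j]-e[i];print(-np.arctan2(-v[0],-v[1]) if v[1]<0 else -np.arctan2(v[0],v[1]),np.linalg.norm(v))
E
```

```text
disc [[ 0.60873814 -0.02977107  0.081     ]]
[[ 0.5746  0.0319  0.036 ]
 [ 0.6286  0.0371  0.036 ]
 [ 0.6406 -0.0847  0.036 ]
 [ 0.5857 -0.0894  0.036 ]] [ 0.60739175 -0.02627836  0.036     ]
0.09137893898538141 0.1218645131327932
0.09853990003250929 0.1224058590389318
```

Emit:
send_rows:
  targets:
    - [[0,-0.008,0.2],[0,0,0]]
    - [[0,-0.008,0.4],[0,0,0]]
    - [[0,-0.008,0.46],[0,0,0]]
    - [[0,-0.008,0.475],[0,0,0]]
    - [[0,-0.008,0.48],[0,0,0]]
    - [[0,-0.008,0.485],[0,0,0]]
    - [[0,-0.008,0.485],[0,0,0]]
  fingers: 0.35

```text
clock: 20.82
tool_pos: [0.6074, -0.0304, 0.0613]
eef_rot: [0.708, 0.706, -0.002, -0.0]
contact_force: [-0.6, -0.7, -0.4]
opening: 0.349
finger_force: 0.0
```

Emit:
send_rows:
  targets:
    - [[0,0,0.003],[0,0,0]]
    - [[0,0,0.006],[0,0,0]]
    - [[0,0,0.006],[0,0,0]]

```text
clock: 21.2
tool_pos: [0.6073, -0.0304, 0.0603]
eef_rot: [0.708, 0.706, -0.002, -0.0]
contact_force: [-3.9, -1.2, 11.8]
opening: 0.354
finger_force: 5.7
```

Contact at z 60.5 mm as reported means the disc's top is at 81 mm, so it is fully seated. Next is the funnel.

Emit:
send_rows:
  targets:
    - [[0,0,-0.2],[0,0,0]]
    - [[0,0,-0.4],[0,0,0]]
    - [[0,0,-0.65],[0,0,0]]
    - [[0,0,-0.65],[0,0,0]]
    - [[0,0,-0.65],[0,0,0]]
  fingers: 1

```text
clock: 21.82
tool_pos: [0.6077, -0.0302, 0.2537]
eef_rot: [0.708, 0.706, -0.002, -0.001]
contact_force: [-0.2, -1.2, -0.7]
opening: 0.892
finger_force: 0.0
```

```bash
python3 - <<'E'
from h import *
move2([.50,.25,.25],.3); move2([.464,.292,.25],.3)
E
```

```text
shift [ 0.9335 -0.3608  0.0116] turn [-0.0013  0.0005 -0.0961] dist 0.3 q7 -0.55 t 21.825
shift [ 1.0733 -0.481   0.0118] turn [-0.0013  0.0005 -0.0961] dist 0.353 q7 -0.55 t 21.825
```

Emit:
send_rows:
  targets:
    - [[0.934,-0.36,0.01],[0,0,-0.096]]
    - [[0.934,-0.36,0.01],[0,0,-0.096]]
    - [[0.934,-0.36,0.01],[0,0,-0.096]]
    - [[0.934,-0.36,0.01],[0,0,-0.096]]
    - [[0.934,-0.36,0.01],[0,0,-0.096]]
    - [[0.934,-0.36,0.01],[0,0,-0.096]]
    - [[0.934,-0.36,0.01],[0,0,-0.096]]
    - [[0.934,-0.36,0.01],[0,0,-0.096]]

```text
clock: 22.82
tool_pos: [0.5006, 0.2481, 0.2492]
eef_rot: [0.595, 0.804, -0.003, -0.001]
contact_force: [-0.3, 0.3, 0.5]
opening: 1.0
finger_force: 0.0
```

```bash
python3 - <<'E'
from h import *
s=get_state();print(s['q'])
d=snapshot('wrist');T=wristT(d,s);cv2.imwrite('pics/w8.png',d['img']);np.save('w8.npy',T)
img=cv2.convertScaleAbs(cv2.resize(d['img'],(800,500)),alpha=1.5);cv2.imwrite('pics/w8c.png',img)
move2([.464,.292,.10],.3)
E
```

```text
[-0.04228844  0.68716782 -0.88227604  1.70262524  0.5970234   1.05191036
 -0.82858896]
shift [ 0.1757 -0.0709  0.4987] turn [-0.0021  0.0004 -0.0009] dist 0.16 q7 -0.83 t 22.875
```

View pics/w8c.png

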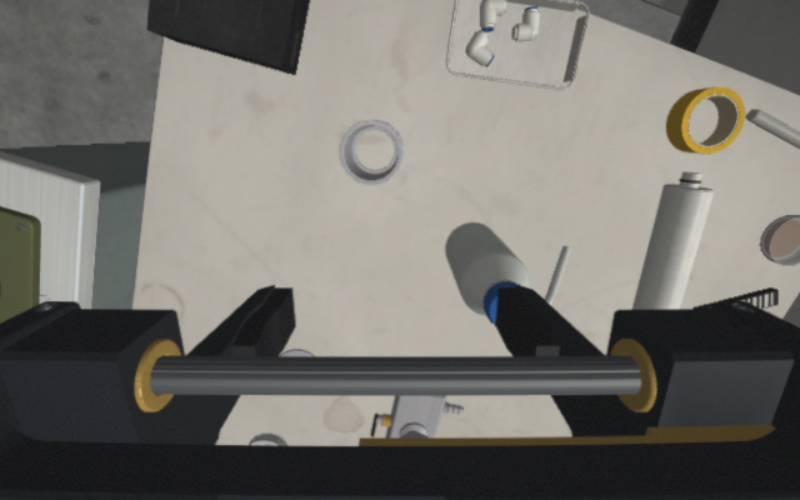

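The view shows the funnel's top rim at (373,150). The wash bottle's base is round (477,253), and its cap at (503,302).

```bash
python3 - <<'E'
from h import *
d=snapshot('wrist');T=np.load('w8.npy');f=lambda *p:[((np.array(p)+.5)/1.25-.5)]
print('funnel',onz(d,f(373.5,150),.074,T),'wash base',onz(d,f(477,253),0,T),'cap',onz(d,f(503,302),.165,T))
for p in((446,250),(473,222)): print(onz(d,f(*p),0,T))
E
```

```text
funnel [[0.46405273 0.29715359 0.074     ]] wash base [[0.61053902 0.21398419 0.        ]] cap [[0.59118697 0.22525607 0.165     ]]
[[0.57418539 0.20674398 0.        ]]
[[0.59285927 0.24804629 0.        ]]
```

```bash
python3 - <<'E'
from h import *
move2([.464,.2945,.012],.3)
E
```

```text
shift [ 0.1827 -0.0671  0.793 ] turn [-0.0019  0.0003 -0.0008] dist 0.245 q7 -0.83 t 22.925
```

Emit:
send_rows:
  targets:
    - [[0.183,-0.067,0],[-0.002,0,-0.001]]
    - [[0.183,-0.067,0],[-0.002,0,-0.001]]
    - [[0.183,-0.067,0.2],[-0.002,0,-0.001]]
    - [[0.183,-0.067,0.4],[-0.002,0,-0.001]]
    - [[0.183,-0.067,0.55],[-0.002,0,-0.001]]
    - [[0.183,-0.067,0.7],[-0.002,0,-0.001]]
    - [[0.183,-0.067,0.793],[-0.002,0,-0.001]]
    - [[0.183,-0.067,0.793],[-0.002,0,-0.001]]

```text
clock: 23.92
tool_pos: [0.4632, 0.2944, 0.0108]
eef_rot: [0.593, 0.805, -0.002, 0.0]
contact_force: [-0.1, -0.1, 0.3]
opening: 1.003
finger_force: 0.0
```

Emit:
send_rows:
  targets:
    - [[0,0,0],[0,0,0]]
    - [[0,0,0],[0,0,0]]
    - [[0,0,0],[0,0,0]]
    - [[0,0,0],[0,0,0]]
    - [[0,0,0],[0,0,0]]
    - [[0,0,0],[0,0,0]]
  fingers: 0
  newtons: 20

```text
clock: 24.68
tool_pos: [0.4635, 0.2965, 0.0134]
eef_rot: [0.592, 0.806, 0.001, 0.001]
contact_force: [-0.5, -1.2, 7.1]
opening: 0.642
finger_force: 20.2
```

Emit:
send_rows:
  targets:
    - [[0,0,-0.1],[0,0,0]]
    - [[0,0,-0.3],[0,0,0]]
    - [[0,0,-0.5],[0,0,0]]
    - [[0,0,-0.7],[0,0,0]]
    - [[0,0,-0.8],[0,0,0]]
    - [[0,0,-0.8],[0,0,0]]

```text
clock: 25.42
tool_pos: [0.4641, 0.2974, 0.2547]
eef_rot: [0.592, 0.806, 0.003, 0.001]
contact_force: [-0.3, 0.1, -2.2]
opening: 0.637
finger_force: 20.0
```

```bash
python3 - <<'E'
from h import *
s=get_state();print(s['tool_pos'],s['opening'])
d=snapshot('wrist');T=wristT(d,s);cv2.imwrite('pics/w9.png',d['img']);np.save('w9.npy',T)
z=s['tool_pos'][2]+.074-.0134;c=np.linalg.inv(T)@[*s['tool_pos'][:2],z,1];u=c[:2]/c[2]*d['fx']+[d['cx'],d['cy']];print(u)
a=cv2.resize(d['img'][200:350,220:420],(800,600),interpolation=cv2.INTER_CUBIC);cv2.imwrite('pics/w9c.png',cv2.convertScaleAbs(a,alpha=1.6))
move2([.58,.05,.25],.3);move2([.6087,-.028,.25],.3)
E
```

```text
[0.46406605 0.2973644  0.2547433 ] 0.6371902291074156
[316.37597561 289.31717973]
shift [-0.899   0.1262  0.0101] turn [0.0007 0.0002 0.0009] dist 0.272 q7 -0.93 t 25.475
shift [-1.1757  0.14    0.0103] turn [0.0007 0.0002 0.0009] dist 0.355 q7 -0.93 t 25.475
```

```bash
python3 - <<'E'
from h import *
d=snapshot('wrist');T=np.load('w9.npy');g=cv2.cvtColor(cv2.imread('pics/w9.png'),6).astype(int)
s=get_state();Rm=R.from_quat(s['eef_rot']).as_matrix();p=np.array([.4641,.2974,.2547])
for dx in(29,24.5,-24.5,-29):
    q=p+Rm@[dx/1000,0,-.0606];c=np.linalg.inv(T)@[*q,1];u=c[:2]/c[2]*d['fx']+[d['cx'],d['cy']];print(dx,u.round(1))
print(list(zip(range(205,300),g[205:300,314:319].mean(1).round().astype(int))))
E
```

```text
29 [316.4 224.4]
24.5 [316.4 235. ]
-24.5 [316.6 337.3]
-29 [316.6 345.6]
[(205, np.int64(58)), (206, np.int64(59)), (207, np.int64(59)), (208, np.int64(59)), (209, np.int64(58)), (210, np.int64(57)), (211, np.int64(58)), (212, np.int64(59)), (213, np.int64(59)), (214, np.int64(59)), (215, np.int64(59)), (216, np.int64(60)), (217, np.int64(60)), (218, np.int64(59)), (219, np.int64(58)), (220, np.int64(58)), (221, np.int64(58)), (222, np.int64(59)), (223, np.int64(59)), (224, np.int64(59)), (225, np.int64(59)), (226, np.int64(59)), (227, np.int64(59)), (228, np.int64(59)), (229, np.int64(60)), (230, np.int64(61)), (231, np.int64(72)), (232, np.int64(111)), (233, np.int64(121)), (234, np.int64(122)), (235, np.int64(121)), (236, np.int64(120)), (237, np.int64(119)), (238, np.int64(119)), (239, np.int64(118)), (240, np.int64(120)), (241, np.int64(134)), (242, np.int64(140)), (243, np.int64(141)), (244, np.int64(141)), (245, np.int64(140)), (246, np.int64(140)), (247, np.int64(140)), (248, np.int64(140)), (249, np.int64(140)), (250, np.int64(140)), (251, np.int64(140)), (252, np.int64(140
[... 304 characters left out ...]
)), (267, np.int64(92)), (268, np.int64(112)), (269, np.int64(116)), (270, np.int64(117)), (271, np.int64(115)), (272, np.int64(78)), (273, np.int64(60)), (274, np.int64(58)), (275, np.int64(58)), (276, np.int64(58)), (277, np.int64(59)), (278, np.int64(59)), (279, np.int64(59)), (280, np.int64(59)), (281, np.int64(59)), (282, np.int64(60)), (283, np.int64(59)), (284, np.int64(57)), (285, np.int64(46)), (286, np.int64(35)), (287, np.int64(34)), (288, np.int64(35)), (289, np.int64(38)), (290, np.int64(41)), (291, np.int64(37)), (292, np.int64(36)), (293, np.int64(42)), (294, np.int64(47)), (295, np.int64(45)), (296, np.int64(47)), (297, np.int64(68)), (298, np.int64(80)), (299, np.int64(56))]
```

Emit:
send_rows:
  targets:
    - [[-0.9,0.126,0.01],[0,0,0.001]]
    - [[-0.9,0.126,0.01],[0,0,0.001]]
    - [[-0.9,0.126,0.01],[0,0,0.001]]
    - [[-0.9,0.126,0.01],[0,0,0.001]]
    - [[-0.9,0.126,0.01],[0,0,0.001]]
    - [[-0.9,0.126,0.01],[0,0,0.001]]
    - [[-0.9,0.126,0.01],[0,0,0.001]]

```text
clock: 26.4
tool_pos: [0.5786, 0.052, 0.2488]
eef_rot: [0.592, 0.806, 0.0, -0.001]
contact_force: [0.2, -0.0, -1.8]
opening: 0.634
finger_force: 20.0
```

```bash
python3 - <<'E'
from h import *
move2([.6077,-.0259,.11],.3)
E
```

```text
shift [-0.2774  0.0154  0.4622] turn [-0.0002 -0.0005  0.001 ] dist 0.162 q7 -0.45 t 26.4
```

Emit:
send_rows:
  targets:
    - [[-0.277,0.015,0],[0,0,0.001]]
    - [[-0.277,0.015,0],[0,0,0.001]]
    - [[-0.277,0.015,0.2],[0,0,0.001]]
    - [[-0.277,0.015,0.4],[0,0,0.001]]
    - [[-0.277,0.015,0.462],[0,0,0.001]]
    - [[-0.277,0.015,0.462],[0,0,0.001]]
    - [[-0.277,0.015,0.462],[0,0,0.001]]

```text
clock: 27.28
tool_pos: [0.6106, -0.0266, 0.1135]
eef_rot: [0.594, 0.804, 0.002, 0.002]
contact_force: [0.5, -0.3, -0.4]
opening: 0.635
finger_force: 20.0
```

```bash
python3 - <<'E'
from h import *
s=get_state();print(s['tool_pos'],s['contact_force']);move2([.6077,-.0259,.092],.3)
E
```

```text
[ 0.610616   -0.02663579  0.11353875] [ 0.4553029  -0.32553611 -0.42256156]
shift [ 0.0052 -0.009   0.0717] turn [ 0.0017  0.0001 -0.0007] dist 0.022 q7 -0.44 t 27.275
```

Emit:
send_rows:
  targets:
    - [[0.0,-0.004,0.03],[0.001,0,0]]
    - [[0.0,-0.004,0.06],[0.001,0,0]]
    - [[0.0,-0.004,0.06],[0.001,0,0]]
    - [[0.0,-0.004,0.06],[0.001,0,0]]

```text
clock: 27.78
tool_pos: [0.6078, -0.0283, 0.0931]
eef_rot: [0.595, 0.804, -0.001, -0.001]
contact_force: [-0.3, 0.5, -1.4]
opening: 0.635
finger_force: 20.0
```

Emit:
send_rows:
  targets:
    - [[0.004,0,0.0],[0,0,0]]
    - [[0.004,0,0.006],[0,0,0]]
    - [[0.004,0,0.012],[0,0,0]]
    - [[0.004,0,0.018],[0,0,0]]
    - [[0.004,0,0.018],[0,0,0]]

```text
clock: 28.4
tool_pos: [0.6072, -0.0273, 0.0875]
eef_rot: [0.595, 0.804, -0.001, -0.001]
contact_force: [-0.0, 0.9, -1.0]
opening: 0.637
finger_force: 20.0
```

Emit:
send_rows:
  targets:
    - [[0,0,0.005],[0,0,0]]
    - [[0,0,0.01],[0,0,0]]
    - [[0,0,0.015],[0,0,0]]
    - [[0,0,0.015],[0,0,0]]

```text
clock: 28.9
tool_pos: [0.6072, -0.0273, 0.083]
eef_rot: [0.595, 0.804, -0.001, -0.001]
contact_force: [-0.1, -0.6, -1.0]
opening: 0.637
finger_force: 20.0
```

Emit:
send_rows:
  targets:
    - [[0,0,0.004],[0,0,0]]
    - [[0,0,0.008],[0,0,0]]
    - [[0,0,0.008],[0,0,0]]

```text
clock: 29.28
tool_pos: [0.6075, -0.0272, 0.0824]
eef_rot: [0.595, 0.804, -0.001, 0.0]
contact_force: [-3.7, -0.4, 10.5]
opening: 0.633
finger_force: 20.2
```

Emit:
send_rows:
  targets:
    - [[0,0,0],[0,0,0]]
    - [[0,0,0],[0,0,0]]
    - [[0,0,0],[0,0,0]]
    - [[0,0,0],[0,0,0]]
    - [[0,0,-0.2],[0,0,0]]
    - [[0,0,-0.4],[0,0,0]]
    - [[0,0,-0.6],[0,0,0]]
    - [[0,0,-0.65],[0,0,0]]
    - [[0,0,-0.65],[0,0,0]]
  fingers: 1

```text
clock: 30.4
tool_pos: [0.608, -0.0272, 0.2762]
eef_rot: [0.595, 0.804, -0.001, 0.0]
contact_force: [-0.6, 0.3, -0.3]
opening: 1.005
finger_force: 0.0
```

```bash
python3 - <<'E'
from h import *
s=get_state();d=snapshot('wrist');T=wristT(d,s);print(s['tool_pos']);np.save('w10.npy',T);cv2.imwrite('pics/w10.png',d['img'])
g=cv2.cvtColor(d['img'],6)
c=np.linalg.inv(T)@[.6085,-.0285,.143,1];u=(c[:2]/c[2]*d['fx']+[d['cx'],d['cy']]);print(u,29e-3/c[2]*d['fx'])
# dark bore inside the funnel's top: profiles through the centre
x,y=u.round().astype(int)
print('row',g[y-1:y+2,x-50:x+50].mean(0).round().astype(int).tolist());print('col',g[y-50:y+50,x-1:x+2].mean(1).round().astype(int).tolist(),x,y)
# lid by dark knob / plate
move2([.4434,-.0008,.10],0)
E
```

```text
[ 0.60799441 -0.02717044  0.27620865]
[316.14713139 179.93931133] 27.732443365478243
row [125, 125, 124, 124, 124, 124, 124, 125, 125, 124, 124, 124, 124, 124, 123, 123, 123, 123, 123, 124, 123, 122, 113, 108, 112, 116, 107, 94, 90, 88, 86, 84, 84, 90, 101, 107, 106, 105, 110, 119, 116, 98, 97, 118, 130, 126, 122, 124, 128, 128, 122, 118, 122, 128, 128, 116, 98, 111, 126, 122, 106, 99, 99, 102, 105, 96, 77, 61, 54, 53, 52, 52, 61, 90, 108, 111, 118, 123, 122, 123, 122, 123, 123, 123, 124, 123, 123, 123, 123, 123, 123, 123, 122, 122, 121, 121, 121, 121, 122, 122]
col [109, 109, 108, 108, 108, 109, 109, 108, 108, 108, 108, 107, 98, 75, 92, 93, 100, 74, 56, 54, 54, 55, 56, 70, 105, 114, 112, 112, 107, 114, 129, 131, 121, 102, 106, 124, 127, 112, 89, 101, 124, 126, 105, 87, 104, 124, 126, 103, 92, 116, 127, 125, 108, 105, 120, 90, 100, 106, 89, 64, 55, 54, 54, 55, 55, 56, 54, 54, 54, 54, 55, 54, 61, 95, 107, 110, 115, 122, 122, 123, 123, 123, 123, 123, 123, 124, 123, 124, 123, 123, 123, 123, 123, 124, 124, 123, 123, 123, 123, 124] 316 180
shift [ 0.2453 -0.4936  0.584 ] turn [-0.0012  0.0003  0.0945] dist 0.241 q7 -0.27 t 30.45
```

```bash
python3 - <<'E'
from h import *
d=snapshot('wrist');T=np.load('w10.npy');print('funnel',onz(d,[(314.75,178.3)],.143,T))
move2([.4434,-.035,.20],0)
E
```

```text
funnel [[ 0.60659144 -0.0272372   0.143     ]]
shift [ 0.1362 -0.5263  0.249 ] turn [-0.0017  0.0003  0.0945] dist 0.179 q7 -0.27 t 30.5
```

Emit:
send_rows:
  targets:
    - [[0.136,-0.526,0.1],[-0.001,0,0.094]]
    - [[0.136,-0.526,0.1],[-0.001,0,0.094]]
    - [[0.136,-0.526,0.25],[-0.001,0,0.094]]
    - [[0.136,-0.526,0.25],[-0.001,0,0.094]]
    - [[0.136,-0.526,0.25],[-0.001,0,0.094]]
    - [[0.136,-0.526,0.25],[-0.001,0,0.094]]

```text
clock: 31.25
tool_pos: [0.4469, -0.0337, 0.2015]
eef_rot: [0.707, 0.707, 0.002, 0.001]
contact_force: [-0.3, -0.1, -0.2]
opening: 1.002
finger_force: 0.0
```

```bash
cat >> h.py <<'E'
def proj(d,T,p):
    c=np.linalg.inv(T)@[*p,1];return c[:2]/c[2]*d['fx']+[d['cx'],d['cy']]
E
python3 - <<'E'
from h import *
s=get_state();d=snapshot('wrist');T=wristT(d,s);print(s['tool_pos'],s['q'])
x,y=proj(d,T,[.4434,-.001,.031]).round().astype(int);r=40;print(x,y)
g=cv2.cvtColor(d['img'],6)[y-r:y+r,x-r:x+r];g=cv2.resize(g,None,fx=4,fy=4,interpolation=cv2.INTER_CUBIC)
n,l,st,ce=cv2.connectedComponentsWithStats((g<40).astype(np.uint8));
for i in range(1,n):
    if st[i,4]>300: print(st[i],ce[i]); print(onz(d,[(ce[i]+.5)/4-.5+[x-r,y-r]],.03,T)); b=st[i]; e=[(np.array([b[0],b[1]+b[3]/2])+.5)/4-.5+[x-r,y-r],(np.array([b[0]+b[2],b[1]+b[3]/2])+.5)/4-.5+[x-r,y-r]];print(onz(d,e,.031,T))
print(circ(d,(x,y),45,.010,T,t=8)[:4])
E
```

```text
[ 0.44694676 -0.03374536  0.20152404] [ 0.49389588  0.59135405 -0.81309313  2.08037296  0.64780191  0.73517523
 -0.73529919]
312 143
[ 129  123   68   73 3817] [162.76421273 159.21561436]
[[ 0.44325202 -0.00044549  0.03      ]]
[[ 4.33685557e-01 -3.92519434e-04  3.10000000e-02]
 [ 4.52971372e-01 -4.18543737e-04  3.10000000e-02]]
(array([442.7,  -0.7]), array([61.7, 63. ]), array([443. ,  -0.9]), 63.4)
```

```bash
python3 - <<'E'
from h import *
move2([.443,-.0007,-.006],0)
E
```

```text
shift [ 0.1096 -0.0152  0.6921] turn [ 0.0012 -0.0003  0.0003] dist 0.21 q7 -0.74 t 31.3
```

Emit:
send_rows:
  targets:
    - [[0.11,-0.01,0.2],[0.001,0,0]]
    - [[0.11,-0.01,0.4],[0.001,0,0]]
    - [[0.11,-0.01,0.55],[0.001,0,0]]
    - [[0.11,-0.01,0.65],[0.001,0,0]]
    - [[0.11,-0.01,0.69],[0.001,0,0]]
    - [[0.11,-0.01,0.69],[0.001,0,0]]
  fingers: 0.7

```text
clock: 32.05
tool_pos: [0.4432, -0.0008, -0.0067]
eef_rot: [0.706, 0.708, -0.0, -0.0]
contact_force: [0.2, 0.4, -0.3]
opening: 0.7
finger_force: 0.0
```

Emit:
send_rows:
  targets:
    - [[0,0,0],[0,0,0]]
    - [[0,0,0],[0,0,0]]
    - [[0,0,0],[0,0,0]]
    - [[0,0,0],[0,0,0]]
    - [[0,0,0],[0,0,0]]
    - [[0,0,0],[0,0,0]]
  fingers: 0
  newtons: 15

```text
clock: 32.8
tool_pos: [0.4422, -0.0014, -0.0057]
eef_rot: [0.707, 0.708, -0.001, -0.0]
contact_force: [1.1, -0.3, 4.4]
opening: 0.238
finger_force: 15.0
```

Emit:
send_rows:
  targets:
    - [[0,0,-0.2],[0,0,0]]
    - [[0,0,-0.4],[0,0,0]]
    - [[0,0,-0.62],[0,0,0]]
    - [[-0.092,0.55,-0.62],[0,0,0]]
    - [[-0.092,0.55,-0.62],[0,0,0]]
    - [[-0.092,0.55,-0.62],[0,0,0]]
    - [[-0.092,0.55,-0.62],[0,0,0]]
    - [[-0.092,0.55,-0.62],[0,0,0]]
    - [[-0.092,0.55,-0.62],[0,0,0]]

```text
clock: 33.92
tool_pos: [0.6055, -0.0285, 0.1791]
eef_rot: [0.706, 0.708, -0.002, -0.001]
contact_force: [0.6, 0.3, -1.0]
opening: 0.24
finger_force: 15.0
```

```bash
python3 - <<'E'
from h import *
s=get_state();print(s['tool_pos'],s['opening'])
d=snapshot('wrist');T=wristT(d,s);cv2.imwrite('pics/w11.png',d['img'])
g=cv2.cvtColor(d['img'],6)
p=s['tool_pos']+[0,0,.0057+.010]
Rm=R.from_quat(s['eef_rot']).as_matrix()
for dx in(31,-31): print(dx,proj(d,T,p+Rm@[dx/1000,0,0]))
print(g[150:330,312:320].mean(1).round().astype(int).tolist())
move2([.6073,-.0288,.145],0)
E
```

```text
[ 0.60552597 -0.02846321  0.17905468] 0.24003340929324218
31 [315.89065795 188.91096074]
-31 [316.08115185 289.65427658]
[115, 115, 115, 113, 92, 69, 79, 92, 91, 108, 101, 72, 58, 57, 57, 57, 56, 57, 58, 57, 57, 57, 57, 62, 94, 116, 120, 120, 118, 121, 130, 120, 108, 112, 128, 133, 126, 96, 76, 99, 112, 115, 115, 115, 114, 114, 114, 114, 115, 114, 114, 114, 114, 114, 114, 114, 114, 114, 114, 114, 114, 114, 114, 114, 114, 114, 114, 114, 114, 114, 114, 114, 114, 114, 114, 114, 114, 113, 102, 57, 22, 16, 16, 16, 16, 17, 16, 17, 17, 19, 20, 22, 22, 25, 28, 28, 25, 25, 25, 26, 25, 26, 26, 26, 25, 25, 25, 25, 25, 25, 25, 25, 25, 24, 25, 25, 25, 24, 25, 24, 25, 24, 24, 25, 25, 27, 57, 109, 114, 114, 114, 114, 114, 114, 110, 74, 39, 32, 34, 41, 45, 40, 38, 45, 51, 48, 47, 62, 72, 53, 53, 55, 56, 62, 80, 85, 80, 77, 74, 71, 64, 63, 62, 61, 60, 64, 98, 128, 130, 131, 131, 131, 132, 132, 132, 132, 132, 131, 132, 131]
shift [-0.0009  0.0054  0.1141] turn [-0.0013  0.0003  0.001 ] dist 0.034 q7 -0.59 t 33.975
```

Emit:
send_rows:
  targets:
    - [[-0.001,0.004,0.08],[-0.001,0,0.001]]
    - [[-0.001,0.004,0.11],[-0.001,0,0.001]]
    - [[-0.001,0.004,0.13],[-0.001,0,0.001]]
    - [[-0.001,0.004,0.14],[-0.001,0,0.001]]
    - [[-0.001,0.004,0.14],[-0.001,0,0.001]]

```text
clock: 34.6
tool_pos: [0.6086, -0.0289, 0.138]
eef_rot: [0.708, 0.707, 0.0, 0.001]
contact_force: [-0.9, 0.3, -2.0]
opening: 0.239
finger_force: 15.0
```

Emit:
send_rows:
  targets:
    - [[0,-0.005,0],[0,0,0]]
    - [[0,-0.005,0.006],[0,0,0]]
    - [[0,-0.005,0.012],[0,0,0]]
    - [[0,-0.005,0.018],[0,0,0]]
    - [[0,-0.005,0.02],[0,0,0]]
    - [[0,-0.005,0.02],[0,0,0]]

```text
clock: 35.35
tool_pos: [0.607, -0.029, 0.1317]
eef_rot: [0.708, 0.707, 0.0, 0.0]
contact_force: [-0.8, 0.5, -1.0]
opening: 0.242
finger_force: 15.0
```

Nearly home with no resistance. I'll feel for the seat, then release.

Emit:
send_rows:
  targets:
    - [[0,0,0.003],[0,0,0]]
    - [[0,0,0.007],[0,0,0]]
    - [[0,0,0.007],[0,0,0]]

```text
clock: 35.72
tool_pos: [0.6074, -0.0289, 0.1313]
eef_rot: [0.708, 0.707, 0.001, 0.001]
contact_force: [-3.1, -1.5, 9.7]
opening: 0.24
finger_force: 15.0
```

Emit:
send_rows:
  targets:
    - [[0,0,0],[0,0,0]]
    - [[0,0,0],[0,0,0]]
    - [[0,0,0],[0,0,0]]
    - [[0,0,-0.15],[0,0,0]]
    - [[0,0,-0.3],[0,0,0]]
    - [[0,0,-0.4],[0,0,0]]
    - [[0,0,-0.4],[0,0,0]]
  fingers: 0.7

```text
clock: 36.6
tool_pos: [0.6083, -0.0284, 0.2519]
eef_rot: [0.708, 0.706, 0.002, 0.002]
contact_force: [-0.9, 0.1, -0.4]
opening: 0.703
finger_force: 0.0
```

```bash
python3 - <<'E'
from h import *
s=get_state();d=snapshot('wrist');T=wristT(d,s);print(s['tool_pos'],s['q'])
x,y=proj(d,T,[.607,-.0287,.168]).round().astype(int);r=40;print(x,y)
g=cv2.cvtColor(d['img'],6)[y-r:y+r,x-r:x+r];n,l,st,ce=cv2.connectedComponentsWithStats((g<40).astype(np.uint8))
for i in range(1,n):
    if st[i,4]>80: print(st[i],onz(d,[ce[i]+[x-r,y-r]],.166,T))
move2([.434,-.18,.20],-1.4)
move2([.434,-.18,.20],.9)
E
```

```text
[ 0.60832718 -0.02836732  0.25189364] [ 0.39199371  0.71930622 -0.78355958  1.56363536  0.5548144   1.08594581
 -0.531096  ]
314 192
[ 29  26  22  25 426] [[ 0.60648713 -0.02708801  0.166     ]]
shift [-0.5044 -0.5767  0.1656] turn [ 0.0008 -0.0005  0.4451] dist 0.235 q7 -0.53 t 36.65
shift [-0.5044 -0.5767  0.1656] turn [ 0.0007  0.0005 -0.287 ] dist 0.235 q7 -0.53 t 36.65
```

```bash
python3 - <<'E'
from h import *
move2([.433,-.146,.10],.9)
E
```

```text
shift [-0.391  -0.5811  0.4989] turn [ 0.0007  0.0005 -0.287 ] dist 0.258 q7 -0.53 t 36.65
```

Emit:
send_rows:
  targets:
    - [[-0.391,-0.581,0.1],[0,0,-0.287]]
    - [[-0.391,-0.581,0.1],[0,0,-0.287]]
    - [[-0.391,-0.581,0.1],[0,0,-0.287]]
    - [[-0.391,-0.581,0.3],[0,0,-0.287]]
    - [[-0.391,-0.581,0.499],[0,0,-0.287]]
    - [[-0.391,-0.581,0.499],[0,0,-0.287]]
    - [[-0.391,-0.581,0.499],[0,0,-0.287]]
    - [[-0.391,-0.581,0.499],[0,0,-0.287]]
  fingers: 0.88

```text
clock: 37.65
tool_pos: [0.4344, -0.1457, 0.1018]
eef_rot: [0.33, 0.944, 0.0, 0.003]
contact_force: [0.5, -0.2, 0.9]
opening: 0.88
finger_force: 0.0
```

```bash
python3 - <<'E'
from h import *
s=get_state();d=snapshot('wrist');T=wristT(d,s);print(s['tool_pos'],s['q'])
cv2.imwrite('pics/w12.png',cv2.convertScaleAbs(cv2.resize(d['img'],(800,500)),alpha=1.4));np.save('w12.npy',T)
print(proj(d,T,[.433,-.146,.016])*1.25)
move2([.433,-.146,-.0185],.9)
E
```

```text
[ 0.43435865 -0.14567972  0.10181211] [ 0.72802189  0.81727984 -0.84365798  2.14663951  1.06109877  0.67500036
  0.0256272 ]
[392.56309137 237.24777387]
shift [ 0.0048 -0.0036  0.4008] turn [ 0.0006  0.0015 -0.0002] dist 0.12 q7 0.03 t 37.7
```

View pics/w12.png

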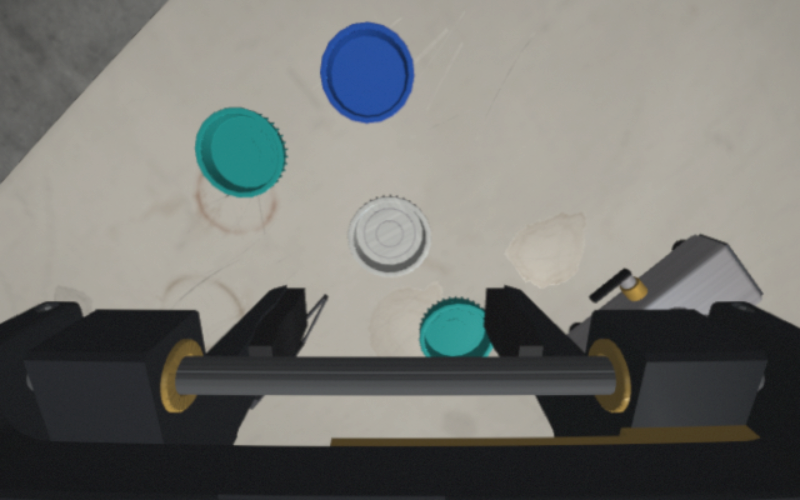

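The dish rim is centred at about (390,236), as predicted, and both finger landing spots are clear.

Emit:
send_rows:
  targets:
    - [[0.004,-0.003,0.15],[0,0.001,0]]
    - [[0.004,-0.003,0.3],[0,0.001,0]]
    - [[0.004,-0.003,0.37],[0,0.001,0]]
    - [[0.004,-0.003,0.4],[0,0.001,0]]
    - [[0.004,-0.003,0.4],[0,0.001,0]]

```text
clock: 38.33
tool_pos: [0.432, -0.146, -0.0195]
eef_rot: [0.329, 0.944, 0.001, -0.0]
contact_force: [-0.2, 0.8, -0.3]
opening: 0.883
finger_force: 0.0
```

Emit:
send_rows:
  targets:
    - [[0,0,0],[0,0,0]]
    - [[0,0,0],[0,0,0]]
    - [[0,0,0],[0,0,0]]
    - [[0,0,0],[0,0,0]]
    - [[0,0,0],[0,0,0]]
  fingers: 0
  newtons: 10

```text
clock: 38.95
tool_pos: [0.4317, -0.1463, -0.0195]
eef_rot: [0.329, 0.944, 0.0, -0.0]
contact_force: [-0.2, -1.0, 6.7]
opening: 0.66
finger_force: 10.0
```

Emit:
send_rows:
  targets:
    - [[0,0,-0.1],[0,0,0]]
    - [[0,0,-0.3],[0,0,0]]
    - [[0,0,-0.5],[0,0,0]]
    - [[0,0,-0.7],[0,0,0]]
    - [[0,0,-0.82],[0,0,0]]
    - [[0,0,-0.82],[0,0,0]]

```text
clock: 39.7
tool_pos: [0.4329, -0.1465, 0.228]
eef_rot: [0.329, 0.944, 0.001, 0.002]
contact_force: [0.4, -0.0, -0.6]
opening: 0.664
finger_force: 10.0
```

```bash
python3 - <<'E'
from h import *
s=get_state();print(s['opening'],s['finger_force'],s['tool_pos']);move2([.602,.096,.22],.113)
E
```

```text
0.663916179619591 9.999882511328906 [ 0.43293631 -0.14648542  0.22803765]
shift [0.0616 0.9834 0.029 ] turn [0.0011 0.0006 0.2503] dist 0.296 q7 0.38 t 39.7
```

Emit:
send_rows:
  targets:
    - [[0.062,0.983,0],[0.001,0,0.25]]
    - [[0.062,0.983,0],[0.001,0,0.25]]
    - [[0.062,0.983,0],[0.001,0,0.25]]
    - [[0.062,0.983,0],[0.001,0,0.25]]
    - [[0.062,0.983,0],[0.001,0,0.25]]
    - [[0.062,0.983,0],[0.001,0,0.25]]
    - [[0.062,0.983,0],[0.001,0,0.25]]
    - [[0.062,0.983,0],[0.001,0,0.25]]

```text
clock: 40.7
tool_pos: [0.5994, 0.094, 0.2252]
eef_rot: [0.666, 0.746, -0.003, -0.002]
contact_force: [-0.1, -0.1, -0.4]
opening: 0.661
finger_force: 10.0
```

```bash
python3 - <<'E'
from h import *
s=get_state();print(s['q']);move2([.602,.096,-.0185],.113)
E
```

```text
[ 0.13938498  0.72782082 -0.68154519  1.59322835  0.51552802  1.01389807
 -0.58597345]
shift [0.0066 0.0141 0.8121] turn [-0.0019  0.0004 -0.    ] dist 0.244 q7 -0.59 t 40.7
```

Emit:
send_rows:
  targets:
    - [[0.006,0.01,0.2],[-0.002,0,0]]
    - [[0.006,0.01,0.4],[-0.002,0,0]]
    - [[0.006,0.01,0.6],[-0.002,0,0]]
    - [[0.006,0.01,0.72],[-0.002,0,0]]
    - [[0.006,0.01,0.78],[-0.002,0,0]]
    - [[0.006,0.01,0.8],[-0.002,0,0]]
    - [[0.006,0.01,0.812],[-0.002,0,0]]
    - [[0.006,0.01,0.812],[-0.002,0,0]]

```text
clock: 41.7
tool_pos: [0.6029, 0.0985, -0.0165]
eef_rot: [0.666, 0.746, 0.002, 0.001]
contact_force: [-0.0, 0.4, -0.8]
opening: 0.66
finger_force: 10.0
```

Emit:
send_rows:
  targets:
    - [[0,0,0.005],[0,0,0]]
    - [[0,0,0.008],[0,0,0]]
    - [[0,0,0.008],[0,0,0]]

```text
clock: 42.08
tool_pos: [0.6025, 0.0984, -0.0194]
eef_rot: [0.665, 0.746, 0.001, 0.001]
contact_force: [-0.4, 0.0, 4.5]
opening: 0.661
finger_force: 10.0
```

Touching the bench; release, rise, and look at the forceps.

Emit:
send_rows:
  targets:
    - [[0,0,0],[0,0,0]]
    - [[0,0,0],[0,0,0]]
    - [[0,0,0],[0,0,0]]
    - [[0,0,-0.1],[0,0,0]]
    - [[0,0,-0.3],[0,0,0]]
    - [[0,0,-0.5],[0,0,0]]
    - [[0,0,-0.7],[0,0,0]]
    - [[0,0,-0.8],[0,0,0]]
    - [[0,0,-0.8],[0,0,0]]
  fingers: 0.9

```text
clock: 43.2
tool_pos: [0.6029, 0.0988, 0.2226]
eef_rot: [0.666, 0.746, 0.003, 0.002]
contact_force: [0.1, -0.3, -0.2]
opening: 0.901
finger_force: 0.0
```

```bash
python3 - <<'E'
from h import *
s=get_state();print(s['tool_pos'])
# dish position by wrist cam (numbers only)
d=snapshot('wrist');T=wristT(d,s);c=proj(d,T,[.602,.0985,.016]);print(c)
print(circ(d,c,48,.016,T,t=7,name='pics/b13.png')[:4])
move2([.45,-.15,.24],.113)
E
```

```text
[0.60288565 0.0988122  0.22258633]
[314.14223678 165.4818781 ]
(array([602.6,  99.2]), array([57.1, 60.3]), array([602.8,  99. ]), 60.3)
shift [-0.7637 -0.5966 -0.0675] turn [ 0.0012 -0.0002  0.0005] dist 0.291 q7 -0.6 t 43.25
```

Emit:
send_rows:
  targets:
    - [[-0.76,-0.6,-0.06],[0,0,0]]
    - [[-0.76,-0.6,-0.06],[0,0,0]]
    - [[-0.76,-0.6,-0.06],[0,0,0]]
    - [[-0.76,-0.6,-0.06],[0,0,0]]
    - [[-0.76,-0.6,-0.06],[0,0,0]]
    - [[-0.76,-0.6,-0.06],[0,0,0]]
    - [[-0.76,-0.6,-0.06],[0,0,0]]
  fingers: 0.5

```text
clock: 44.12
tool_pos: [0.4487, -0.1482, 0.2366]
eef_rot: [0.665, 0.747, 0.001, -0.0]
contact_force: [-0.2, 0.2, -0.8]
opening: 0.504
finger_force: 0.0
```

```bash
python3 - <<'E'
from h import *
s=get_state();print(s['q'],s['tool_pos']);move2([.457,-.315,.18],.286)
E
```

```text
[ 0.71480897  0.54885388 -0.76334851  1.96940576  0.51079364  0.82293286
 -0.21805797] [ 0.44870324 -0.14815597  0.23663532]
shift [-0.5561 -0.0368  0.1875] turn [ 0.0006 -0.0007 -0.0543] dist 0.176 q7 -0.22 t 44.125
```

Emit:
send_rows:
  targets:
    - [[-0.556,-0.037,0.187],[0,0,-0.054]]
    - [[-0.556,-0.037,0.187],[0,0,-0.054]]
    - [[-0.556,-0.037,0.187],[0,0,-0.054]]
    - [[-0.556,-0.037,0.187],[0,0,-0.054]]
    - [[-0.556,-0.037,0.187],[0,0,-0.054]]

```text
clock: 44.75
tool_pos: [0.4581, -0.3135, 0.1809]
eef_rot: [0.599, 0.801, 0.002, 0.0]
contact_force: [-0.6, 1.3, 0.9]
opening: 0.505
finger_force: 0.0
```

```bash
cat > fc.py <<'E'
from h import *
def forceps(c0,half=.075,t=14):
    s=get_state();d=snapshot('wrist');T=wristT(d,s)
    # bench patch resampled metrically: dark/steel pixels near c0
    L=cv2.cvtColor(d['img'],cv2.COLOR_BGR2LAB).astype(float)
    ys,xs=np.mgrid[0:215,0:640];W=onz(d,np.c_[xs.ravel(),ys.ravel()],.005,T)[:,:2]
    near=np.linalg.norm(W-c0,axis=1)<half;V=L[:215].reshape(-1,3)
    m=near&(np.linalg.norm(V-np.median(V[near],0),axis=1)>t)
    im=m.reshape(215,640).astype(np.uint8);im=cv2.morphologyEx(im,cv2.MORPH_CLOSE,np.ones((9,9)))
    n,l,st,ce=cv2.connectedComponentsWithStats(im);i=1+st[1:,4].argmax()
    P=W[(l==i).ravel()&m]*1000;print(s['tool_pos'],st[i],len(P))
    (c,wh,a)=cv2.minAreaRect(P.astype(np.float32));b=cv2.boxPoints((c,wh,a))
    v=np.linalg.svd(P-P.mean(0),full_matrices=False)[2][0];v*=np.sign(v[1])
    print('centre',c,'size',wh,'yaw of y axis',-np.arctan2(v[0],v[1]))
E
python3 - <<'E'
from fc import *
forceps(np.array([.4574,-.2776]))
E
```

```text
[ 0.45812227 -0.31352529  0.18086042] [ 318   84   14  112 1176] 831
centre (458.7233581542969, -278.8265380859375) size (15.201677322387695, 127.02598571777344) yaw of y axis 0.29845781407086164
```

```bash
python3 - <<'E'
from h import *
move2([.4587,-.2788,-.019],.298)
E
```

```text
shift [0.1087 0.0315 0.6681] turn [ 0.0012 -0.0005 -0.0031] dist 0.203 q7 0.18 t 44.8
```

Emit:
send_rows:
  targets:
    - [[0.109,0.03,0.2],[0.001,0,-0.003]]
    - [[0.109,0.03,0.4],[0.001,0,-0.003]]
    - [[0.109,0.03,0.55],[0.001,0,-0.003]]
    - [[0.109,0.03,0.64],[0.001,0,-0.003]]
    - [[0.109,0.03,0.666],[0.001,0,-0.003]]
    - [[0.109,0.03,0.666],[0.001,0,-0.003]]

```text
clock: 45.55
tool_pos: [0.4578, -0.2807, -0.0179]
eef_rot: [0.595, 0.804, 0.0, 0.0]
contact_force: [0.3, -1.1, 0.4]
opening: 0.503
finger_force: 0.0
```

Emit:
send_rows:
  targets:
    - [[0,0,0],[0,0,0]]
    - [[0,0,0],[0,0,0]]
    - [[0,0,0],[0,0,0]]
    - [[0,0,0],[0,0,0]]
    - [[0,0,0],[0,0,0]]
  fingers: 0
  newtons: 20

```text
clock: 46.18
tool_pos: [0.4572, -0.2821, -0.0181]
eef_rot: [0.596, 0.803, -0.0, 0.0]
contact_force: [-0.1, 0.3, 5.8]
opening: 0.152
finger_force: 20.0
```

Emit:
send_rows:
  targets:
    - [[0,0,-0.1],[0,0,0]]
    - [[0,0,-0.3],[0,0,0]]
    - [[0,0,-0.5],[0,0,0]]
    - [[0,0,-0.7],[0,0,0]]
    - [[0,0,-0.8],[0,0,0]]
    - [[0,0,-0.8],[0,0,0]]

```text
clock: 46.92
tool_pos: [0.4581, -0.2823, 0.2234]
eef_rot: [0.596, 0.803, 0.0, 0.002]
contact_force: [0.0, -0.1, -1.4]
opening: 0.151
finger_force: 20.0
```

```bash
python3 - <<'E'
from h import *
s=get_state();print(s['opening'],s['finger_force'],s['tool_pos']);move2([.50,-.05,.22],.113);move2([.533,.0885,.22],.113)
E
```

```text
0.15079312662357472 19.99986380338669 [ 0.45813098 -0.28226038  0.22337616]
shift [0.7009 0.3573 0.0101] turn [0.0008 0.0008 0.0573] dist 0.236 q7 0.17 t 46.925
shift [1.111  0.596  0.0095] turn [0.0008 0.0008 0.0573] dist 0.378 q7 0.17 t 46.925
```

Emit:
send_rows:
  targets:
    - [[0.95,0.5,0.01],[0.001,0.001,0.057]]
    - [[0.95,0.5,0.01],[0.001,0.001,0.057]]
    - [[0.95,0.5,0.01],[0.001,0.001,0.057]]
    - [[0.95,0.5,0.01],[0.001,0.001,0.057]]
    - [[0.95,0.5,0.01],[0.001,0.001,0.057]]
    - [[0.95,0.5,0.01],[0.001,0.001,0.057]]
    - [[0.95,0.5,0.01],[0.001,0.001,0.057]]
    - [[0.95,0.5,0.01],[0.001,0.001,0.057]]

```text
clock: 47.92
tool_pos: [0.5174, 0.0317, 0.2174]
eef_rot: [0.667, 0.745, -0.002, -0.003]
contact_force: [0.4, 0.4, -0.6]
opening: 0.153
finger_force: 20.0
```

```bash
python3 - <<'E'
from h import *
s=get_state();print(s['opening'],s['tool_pos']);move2([.533,.0885,-.018],.113)
E
```

```text
0.15334159709243833 [0.51737418 0.03174394 0.21738133]
shift [0.1812 0.078  0.7843] turn [-0.0021 -0.0004 -0.0005] dist 0.243 q7 -0.58 t 47.925
```

Emit:
send_rows:
  targets:
    - [[0.181,0.077,0],[-0.002,0,0]]
    - [[0.181,0.077,0.2],[-0.002,0,0]]
    - [[0.181,0.077,0.4],[-0.002,0,0]]
    - [[0.181,0.077,0.6],[-0.002,0,0]]
    - [[0.181,0.077,0.7],[-0.002,0,0]]
    - [[0.181,0.077,0.75],[-0.002,0,0]]
    - [[0.181,0.077,0.77],[-0.002,0,0]]
    - [[0.181,0.077,0.77],[-0.002,0,0]]

```text
clock: 48.92
tool_pos: [0.5344, 0.0913, -0.0119]
eef_rot: [0.666, 0.746, 0.002, 0.0]
contact_force: [0.2, -0.1, 0.4]
opening: 0.154
finger_force: 20.0
```

Emit:
send_rows:
  targets:
    - [[-0.006,-0.004,0.008],[0.001,0,0]]
    - [[-0.006,-0.004,0.014],[0.001,0,0]]
    - [[-0.006,-0.004,0.02],[0.001,0,0]]
    - [[-0.006,-0.004,0.02],[0.001,0,0]]

```text
clock: 49.42
tool_pos: [0.5331, 0.0896, -0.0181]
eef_rot: [0.665, 0.746, 0.001, -0.001]
contact_force: [0.2, -0.8, 4.7]
opening: 0.151
finger_force: 20.0
```

On the bench. Release to a narrow opening and rise.

Emit:
send_rows:
  targets:
    - [[0,0,0],[0,0,0]]
    - [[0,0,0],[0,0,0]]
    - [[0,0,0],[0,0,0]]
    - [[0,0,-0.1],[0,0,0]]
    - [[0,0,-0.3],[0,0,0]]
    - [[0,0,-0.5],[0,0,0]]
    - [[0,0,-0.7],[0,0,0]]
    - [[0,0,-0.8],[0,0,0]]
    - [[0,0,-0.8],[0,0,0]]
  fingers: 0.29

```text
clock: 50.55
tool_pos: [0.5344, 0.0895, 0.2236]
eef_rot: [0.666, 0.746, 0.003, 0.0]
contact_force: [-0.2, -0.3, -0.5]
opening: 0.293
finger_force: 0.0
```

```bash
python3 - <<'E'
from fc import *
forceps(np.array([.533,.091]),.07)
s=get_state();d=snapshot('wrist');T=wristT(d,s)
print('dish',circ(d,proj(d,T,[.6027,.099,.016]),44,.016,T,t=7)[:4])
print('lid knob px',proj(d,T,[.607,-.0287,.166]))
t=snapshot('top');cv2.imwrite('pics/topend.png',t['img'])
a=cv2.imread('pics/top0.png')
def caps(im,lo,hi,x0,x1,y0,y1):
    m=cv2.inRange(cv2.cvtColor(im[y0:y1,x0:x1],40),lo,hi);M=cv2.moments(m);return round(M['m10']/M['m00'],2),round(M['m01']/M['m00'],2),M['m00']
for im in(a,t['img']): print(caps(im,(100,120,40),(130,255,255),215,250,140,180),caps(im,(0,120,60),(10,255,255),435,470,125,165))
E
```

```text
[0.53443968 0.08947662 0.22358231] [308 112  13  96 886] 637
centre (532.2484741210938, 92.3336181640625) size (15.759283065795898, 126.57527160644531) yaw of y axis 0.11107711945356406
dish (array([601.8,  98.6]), array([58.8, 62.5]), array([601.8,  98.7]), 62.5)
lid knob px [381.77174697 332.40985147]
(11.91, 19.05, 39525.0) (17.16, 15.1, 48960.0)
(11.95, 19.17, 40290.0) (17.14, 15.0, 48195.0)
```

```bash
python3 - <<'E'
from plant import *
print(finish_job())
E
```

```text
the job is handed in; nothing more can be done
None
```

The job is handed in: disc, funnel and lid are seated on the stand, the dish is about midway to the wash bottle, the forceps lie parallel in front of it, both bottles are where they started, and no verdict was returned.

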